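# Load the slotted shaker and start it

## Robot

A 6-joint arm with a two-finger parallel gripper is mounted at the origin on a cart in front of the work surface, level with it; the furniture and walls round the work are solid. World frame = base frame: x ahead of the robot, y to its left, z up, the work surface at z = 0. Lengths are in mm, angles in degrees, forces in N, time in s.
With the tool pointing down it reaches from about 350 to 850 mm from the base axis. Payload 8.1 kg.
Tool frame: the origin (TCP) lies between the finger pads, 19 mm behind the fingertips; this is the grasp point; z points along the fingers, y is the line along which they close (so a half turn about z gives the same grasp; the last joint's range is limited). The gripper opens to 85 mm and grips with 20 to 120 N. Pads are 22 mm wide; open, the fingers measure 114 mm over their backs; the gripper's body (76 mm by 85 mm) begins 54 mm behind the grasp point. The pads swing forward as they close: fully open they stand 13 mm farther back than shut.
Start: joints at [-78.346, 7.471, 85.268, -0, 87.261, -4.893], TCP at [170.902, -575.151, 249.992] pointing down, gripper open.
Joint ranges: [-169.43, 169.43], [-51.17, 129.36], [1.28, 143.12], [-76.62, 256.62], [0, 156.53], [-152.29, 152.29]. Speed limits (degrees/s): [136.94, 136.94, 159.86, 180, 180, 180].

## Interface

Orientations are given as [roll, pitch, yaw] about the fixed x, y, z axes, in that order (R = Rz(yaw) Ry(pitch) Rx(roll)).
In Python, from bench import sense, viewer, order gives the robot as it stands.
- The arm moves only by the tool carry_out, never from a script. Its argument "increments" is one flat list of numbers, 7 for each row, row after row: the shift along the tool's x, y, z as a fraction of full scale, then the turn, a rotation vector about the tool's x, y, z as a fraction of full scale, then the opening, from -1 (shut) to 1 (fully open). A call has exactly 10 rows; each row is the pose to reach, as a shift and turn from the pose commanded when the call began, along the tool's axes at that moment, turning the shorter way round; what a row does not reach only later rows make up. Full scale, the value 1, is 400 mm for a shift and 2 pi rad for a turn. A row lasts 1/8 s, in which the tool goes at most 62.5 mm and 10.7 degrees, less where a joint would pass 70% of its speed; a pose out of reach is approached as far as the arm can. A call with a number of a shift or a turn outside -1 to 1 is refused whole. A call with a gripper value outside its range is refused whole. The fingers move at their own pace and stop on an object; "force" is the grip in N (left out, the last holds). Time passes only in rows, so rows that repeat a pose let the fingers close, or fill a call up. It gives the time, the measured TCP pose, the force, the opening and the grip force at its end, in the units of the state.
- sense(): the state, without advancing time (a new reading comes with each control period).
- viewer.snapshot(name): name is "scene" or "side" or "wrist"; returns the picture (384x512x3 uint8, red, green, blue); there is no depth.
- viewer.get_calibration(name): a dict with "fx", "fy", "cx", "cy" (pixels), "R" (3x3) and "t" (3): a world point X has camera coordinates R X + t. Camera axes: x right, y down, z forward; pixel columns grow to the right and rows downward; lengths in mm; the calibration is good to about 2 mm. A picture is of the moment at which its call begins: read the wrist's pose just before it. get_calibration takes no time and is no camera call; for the wrist camera it gives the pose at the moment of the call.
- order.hand_in(): hands the job in; it is judged then, once.
The state is a dict: "time": time; "joint_pos": joint angles; "qd": joint speeds; "joint_efforts": joint torques, N m; "tool_pos": TCP position; "tcp_rot": TCP orientation; "ft_force": force on the tool from outside, world axes, zero at the start; "wrist_torque": the same for the moment, N m; "finger_gap": finger opening in mm; "grip_force": force on a finger pad.
Only numpy, scipy, OpenCV 4.12 (cv2) and the standard library are available. Lean on these libraries where they do the work, as an engineer would, in place of code of your own. Each camera call takes 0.05 s, during which the arm holds its last target. There are 200 camera calls.

## Task

Load the sample carriers that are here (two or three) into the bench shaker: tilt each nose-first (the striped end, towards you) through the slot of the bay of its own colour, level it inside so that it stands flat on the floor under both lips, and push it home against the far wall. When all are in, tighten the tray's knurled lock screw clockwise as far as it goes, then press the green start button fully down and let go; do not knock over the bottle that stands in front.

Things in the scene. Friction and masses are not known exactly. Their poses are not given: they have to be found in the camera images.
- shaker: Fixed bench shaker, 106 (x) x 254 (y) x 74 mm high; origin on the table, x+ away from the robot, y+ left, z up. Grey base 30 mm high; on it three bays along y (centres y = 64 red, 0 yellow, -64 blue; colour tab on each near lip), 6 mm walls between. Left end, y = 99 to 155: grey pod, top z = 74, with the lock screw (x = -26, y = 127) and behind it the button (x = 34).
- slot (a point): Point level with the roof's top (z = 74) over the middle of the yellow bay's slot (x = 9, y = 0 of the shaker). Every bay inside, shaker frame: x = -46 (near wall) to 48 (far wall), 58 mm wide in y, floor z = 30. The roof, z = 70 to 74, is two lips: near lip x = -46 to -18, far lip x = 36 to 48. The slot between them is 54 (x) x 58 (y) mm: the 74 mm foot passes only tilted.
- way_in (a point): Point over the yellow bay, shaker frame (1, 0, 62): the foot centre there at 35 deg tilt. A way in that keeps 5 mm clear; foot-underside centre (shaker x, height over bay floor) and tilt, nose (-x) edge down: 35 deg from (50, 66) straight to (1, 32); then 20 deg at (-3, 22); level at (1, 10); down to the floor; away to the far wall (foot centre x = 11).
- red_carrier: Loose sample carrier, about 100 g (may be absent): white foot plate 74 (x) x 48 (y) x 6 mm, origin at the centre of its underside, z up; from it rises a red grip fin 16 (x) x 12 (y) mm, up to z = 86, centred at x = +9, y = 0. The long end of the foot (-x, with a red stripe across it) is the nose. Hold the fin across its 12 mm (y), near z = 70.
- red_grip (a point): Point in the red carrier's fin, on its axis 70 mm above the underside of the foot: the place to hold it; axes as the carrier's.
- red_bay (a point): Home of the red carrier: where the origin of its foot lies when it stands level on the red bay's floor, pushed against the far wall, its nose towards the robot; axes as the shaker's.
- yellow_carrier: Loose sample carrier, about 100 g (may be absent): white foot plate 74 (x) x 48 (y) x 6 mm, origin at the centre of its underside, z up; from it rises a yellow grip fin 16 (x) x 12 (y) mm, up to z = 86, centred at x = +9, y = 0. The long end of the foot (-x, with a yellow stripe across it) is the nose. Hold the fin across its 12 mm (y), near z = 70.
- yellow_grip (a point): Point in the yellow carrier's fin, on its axis 70 mm above the underside of the foot: the place to hold it; axes as the carrier's.
- yellow_bay (a point): Home of the yellow carrier: where the origin of its foot lies when it stands level on the yellow bay's floor, pushed against the far wall, its nose towards the robot; axes as the shaker's.
- blue_carrier: Loose sample carrier, about 100 g (may be absent): white foot plate 74 (x) x 48 (y) x 6 mm, origin at the centre of its underside, z up; from it rises a blue grip fin 16 (x) x 12 (y) mm, up to z = 86, centred at x = +9, y = 0. The long end of the foot (-x, with a blue stripe across it) is the nose. Hold the fin across its 12 mm (y), near z = 70.
- blue_grip (a point): Point in the blue carrier's fin, on its axis 70 mm above the underside of the foot: the place to hold it; axes as the carrier's.
- blue_bay (a point): Home of the blue carrier: where the origin of its foot lies when it stands level on the blue bay's floor, pushed against the far wall, its nose towards the robot; axes as the shaker's.
- lock_screw (a joint): Black knurled head of the tray's lock screw, 33 mm across and 28 mm high; turns clockwise seen from above to tighten. Angle in rad: near 0 loose, 15.71 (two and a half turns) tight at its stop; 0.04 N m of friction, stays where it is left. Its underside stands 7 mm above the pod when loose and sinks 2 mm a turn; fits a free grip at the height of point screw_head.
- screw_head (a point): Point fixed on the lock screw's axis, 24 mm above the pod: a good height for the TCP to grip the head.
- start_button (a joint): Green start button, 22 mm across, on a black housing: 0 up, 0.006 m fully down, springs back; 4 N for full travel.
- start_button_top (a point): Centre of the start button's upper face.
- bottle: Bystander: clear bottle with red contents and an orange screw cap, 56 mm across, 108 mm high, near the table's front edge; origin at its underside's centre.

How it is judged:
By the outcome, as a careful person would: the job done as asked, in the order asked, and still so for the second after the job is handed in, with the robot touching nothing.
Of red_carrier, yellow_carrier, blue_carrier only 2 to 3 are there at a start; the rules pass over those that are not, and their reading is None.
At some moment in a run one of red_carrier, yellow_carrier, blue_carrier may be knocked a few centimetres aside while the robot is not near it.
Once in a run the grip may slacken for a moment while it holds something.
It also fails if it takes over 210 s, if anything falls off the work surface, if the arm or the gripper's body presses on something with over 40 N, if the wrist force passes 120 N, or if a joint passes its speed limit or range.

## Working session

There is one attempt and no reset: what is moved stays moved. The work goes in short steps, Python scripts to look and compute and a tool call to move; the robot and the scene stay as the last step left them, time stands still between calls to the robot, and variables do not carry over. Pictures are saved under pics/ and viewed, at most 14 in all, crops included, and the job is handed in when it is done.

Besides the shell and the picture viewer there is one more tool, called as name(argument=value, ...) on one line, values as JSON. carry_out: Moves the arm, as the interface text tells. Its arguments: {"type":"object","properties":{"increments":{"type":"array"},"force":{"type":"number"}},"required":["increments"]}

```bash
mkdir -p pics; ls; python3 - <<'E'
from bench import sense, viewer
import cv2, numpy as np
s=sense(); print({k:np.round(v,3).tolist() for k,v in s.items()})
for n in ("scene","side"):
    im=viewer.snapshot(n); cv2.imwrite(f"pics/{n}0.png",cv2.resize(im[:,:,::-1],(800,600),interpolation=cv2.INTER_CUBIC))
    c=viewer.get_calibration(n); print(n,{k:np.round(v,4).tolist() for k,v in c.items()})
E
```

```text
pics
{'time': 0.0, 'joint_pos': [-78.346, 7.517, 85.33, 0.001, 87.261, -4.894], 'qd': [0.054, 0.121, -0.024, -0.013, 0.024, -0.06], 'joint_efforts': [-0.003, -56.94, -50.056, -0.001, 0.015, -0.0], 'tool_pos': [170.799, -574.637, 248.926], 'tcp_rot': [-179.893, -0.01, 16.547], 'ft_force': [-0.832, 0.102, 0.156], 'wrist_torque': [0.013, -0.051, 0.013], 'grip_force': 0.0, 'finger_gap': 85.264}
scene {'fx': 371.6307, 'fy': 371.6307, 'cx': 254.3145, 'cy': 192.3746, 'R': [[-0.852, -0.5236, 0.0029], [-0.4106, 0.6646, -0.6243], [0.325, -0.5331, -0.7812]], 't': [385.8892, 289.7185, 1109.7511]}
side {'fx': 413.8368, 'fy': 413.8368, 'cx': 253.3951, 'cy': 190.5265, 'R': [[0.9843, -0.1764, 0.0035], [-0.1162, -0.6629, -0.7396], [0.1328, 0.7276, -0.673]], 't': [-507.3201, 90.1461, 1074.1415]}
```

View pics/scene0.png

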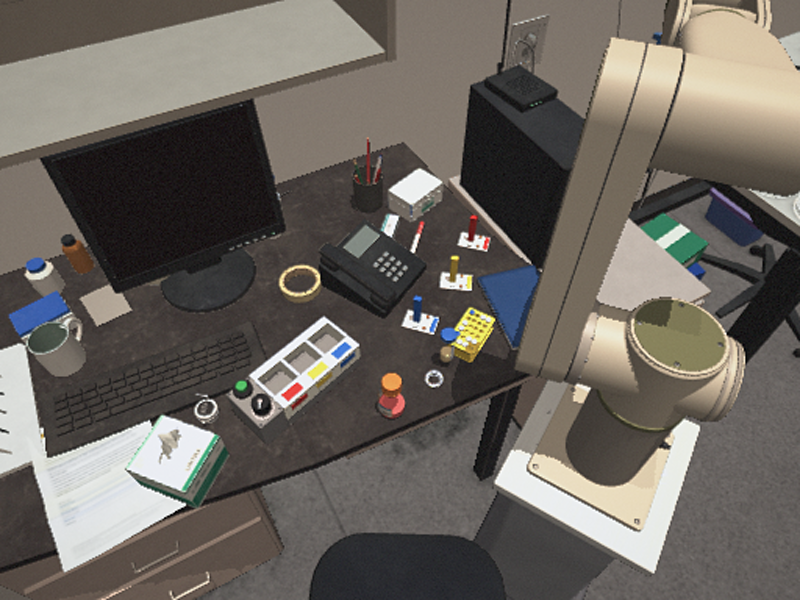

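View pics/side0.png

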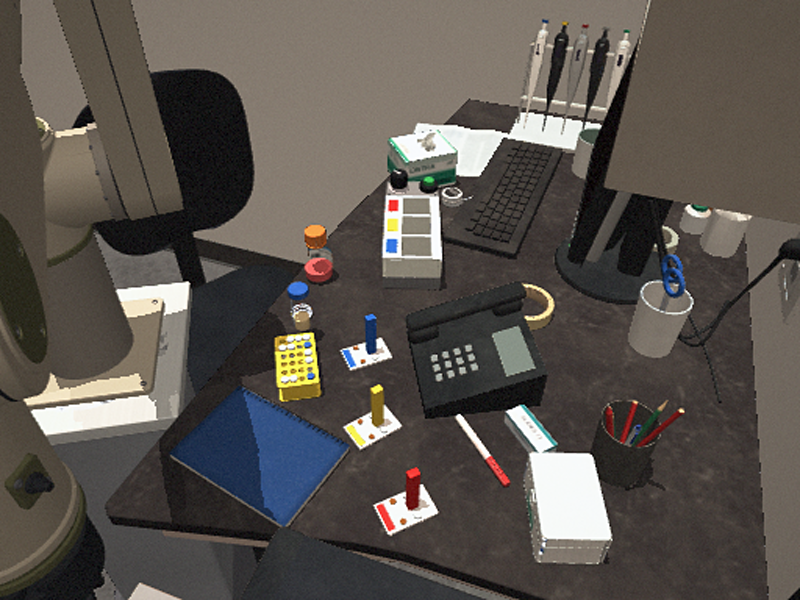

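```bash
python3 - <<'E'
import cv2, numpy as np
from bench import viewer
S={n:viewer.snapshot(n)[:,:,::-1] for n in("scene","side")}
for n in S: cv2.imwrite(f"pics/{n}_raw.png",S[n])
def crop(n,c,r,w,h,k,f):
    a=cv2.resize(np.ascontiguousarray(S[n][r:r+h,c:c+w]),None,fx=k,fy=k,interpolation=cv2.INTER_CUBIC)
    for i in range(0,w,10):
        cv2.line(a,(i*k,0),(i*k,6),(0,255,255),1); cv2.putText(a,str(c+i),(i*k,16),0,.33,(0,255,255),1)
    for i in range(0,h,10):
        cv2.line(a,(0,i*k),(6,i*k),(0,255,255),1); cv2.putText(a,str(r+i),(8,i*k+4),0,.33,(0,255,255),1)
    cv2.imwrite(f"pics/{f}.png",a)
crop("side",214,198,72,144,4,"c1")
crop("side",230,100,60,90,6,"c2")
crop("scene",145,200,90,85,7,"c3")
E
```

```text
(no output)
```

View pics/c1.png

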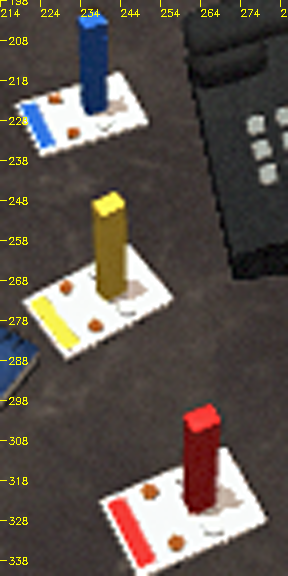

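View pics/c2.png

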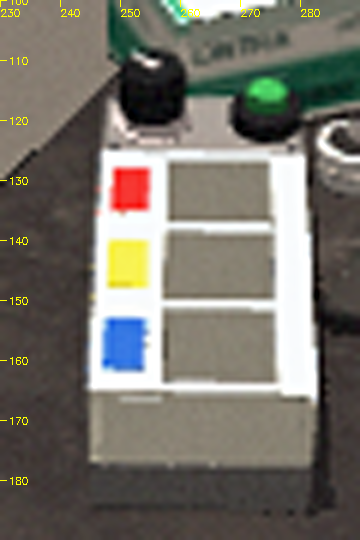

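View pics/c3.png

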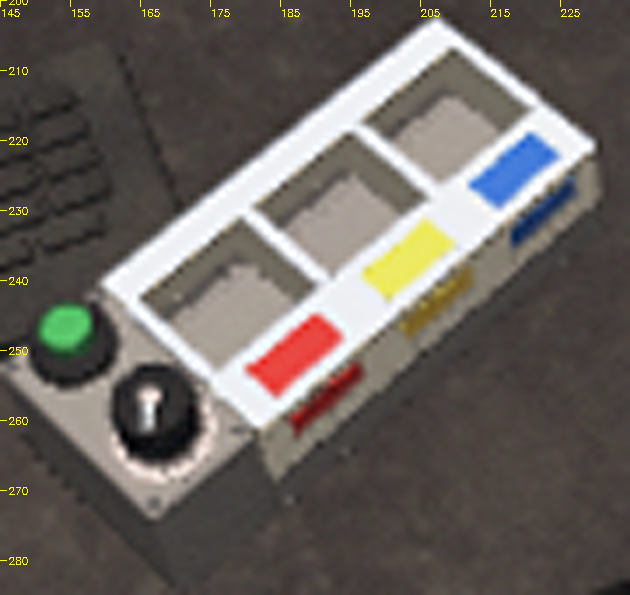

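```bash
cat > h.py <<'E'
import numpy as np, json
from scipy.optimize import least_squares
from scipy.spatial.transform import Rotation as Ro
from bench import sense, viewer
def proj(c,X):
    p=np.atleast_2d(X)@np.array(c["R"]).T+np.array(c["t"]); return np.c_[c["fx"]*p[:,0]/p[:,2]+c["cx"],c["fy"]*p[:,1]/p[:,2]+c["cy"]]
def place(q,P,z0=0):  # q=x,y,yaw deg
    return Ro.from_euler('z',q[2],degrees=True).apply(P)+[q[0],q[1],z0]
def fit(obs,q0,z0=0):  # obs: list of (cal, localpts, pix)
    f=lambda q:np.concatenate([(proj(c,place(q,P,z0))-U).ravel() for c,P,U in obs])
    r=least_squares(f,q0,x_scale=[100,100,30]); return r.x,np.sqrt(np.mean(r.fun**2)),r.fun
def uncrop(px,c,r,k): return (np.array(px,float)+.5)/k-.5+[c,r]
FOOT=np.array([[-37,24,6],[-37,-24,6],[37,-24,6],[37,24,6],[9,0,86]],float)
def tilt(q_yaw,t):  # tool rotation: pointing down, tool y // carrier y (either sign), carrier pitched nose(-x)-down by t deg
    return Ro.from_euler('z',q_yaw,degrees=True)*Ro.from_euler('y',-t,degrees=True)*Ro.from_euler('x',180,degrees=True)
E
python3 - <<'E'
from h import *
cs,cd=viewer.get_calibration("scene"),viewer.get_calibration("side")
sl=[(x,y,74) for x,y in [(54,-99),(-52,-99),(-52,99),(54,99),(36,93),(-18,93),(36,35),(-18,35),(36,29),(36,-29),(-18,29),(-18,-29),(36,-35),(36,-93),(-18,-35),(-18,-93)]]
us=uncrop([(437,18),(596,145),(262,430),(103,283),(140,298),(213,375),(241,217),(318,285),(255,205),(350,135),(333,275),(428,198),(365,125),(455,48),(443,187),(535,108)],145,200,7)
sl2=[(x,y,74) for x,y in [(-52,99),(54,99),(54,-99),(-52,-99),(-18,93),(36,93),(-18,35),(36,35),(-18,29),(36,29),(-18,-29),(36,-29),(-18,-35),(36,-35),(-18,-93),(36,-93)]]
ud=uncrop([(103,152),(305,152),(317,397),(89,388),(168,162),(270,162),(167,220),(272,220),(166,234),(273,230),(164,298),(275,298),(164,310),(276,308),(163,383),(277,382)],230,100,6)
A=(cs,np.array(sl,float),us);B=(cd,np.array(sl2,float),ud)
for o in ([A],[B],[A,B]):
    q,r,f=fit(o,[500,0,0]);print("shaker",q.round(2),r.round(2))
for n,px,g in [("blue",[(16,104),(41,157),(148,124),(122,72),(95,17)],[500,-200,0]),("yellow",[(23,299),(70,358),(173,298),(130,243),(109,204)],[500,-300,0]),("red",[(101,498),(143,576),(266,520),(228,448),(201,418)],[500,-400,0])]:
    q,r,f=fit([(cd,FOOT,uncrop(px,214,198,4))],g);print(n,q.round(2),r.round(2),"scene-proj of fin top",proj(cs,place(q,[[9,0,86]])).round(1), proj(cs,place(q,FOOT[:4])).round(0).tolist())
# bottle cap top centre: scene (391,381)*.64, side (316,231)*.64
q=least_squares(lambda X:np.r_[(proj(cs,X)-np.array([391,381])*.64).ravel(),(proj(cd,X)-np.array([316,231])*.64).ravel()],[450,0,100]);print("bottle",q.x,q.fun)
print(viewer.get_calibration("wrist"))
E
```

```text
shaker [568.75 160.82 -11.41] 0.38
shaker [573.07 160.99 -11.27] 0.34
shaker [571.18 160.34 -11.25] 0.59
blue [449.78 -86.94  12.41] 0.38 scene-proj of fin top [[266.3 189.7]] [[276.0, 213.0], [280.0, 202.0], [260.0, 197.0], [256.0, 207.0]]
yellow [ 438.39 -233.36   24.43] 0.34 scene-proj of fin top [[290. 164.]] [[301.0, 185.0], [301.0, 175.0], [281.0, 173.0], [280.0, 183.0]]
red [ 461.89 -373.16   15.03] 0.5 scene-proj of fin top [[302.2 138.1]] [[310.0, 160.0], [313.0, 151.0], [294.0, 148.0], [292.0, 156.0]]
bottle [391.32808954 128.41188415 104.29823827] [-0.86302201 -0.42749726 -0.84246246  0.35165812]
{'fx': 274.3356276949881, 'fy': 274.3356276949881, 'cx': 250.66435384768164, 'cy': 192.7240533078957, 'R': array([[ 0.28482419, -0.95857892, -0.00128279],
       [-0.90916954, -0.27056671,  0.3165508 ],
       [-0.303786  , -0.08899505, -0.94857469]]), 't': array([-599.49926088,  -40.62105144,  379.40802166])}
```

```bash
cat >> h.py <<'E'
def plan(p0,R0,poses):  # poses: list of (p,Rot) -> fractions along start tool axes
    for p,R in poses:
        d=R0.inv().apply(np.array(p)-p0)/400; w=(R0.inv()*R).as_rotvec()/(2*np.pi)
        print(np.round(d,4).tolist(),np.round(w,4).tolist())
def cur():
    s=sense(); return np.array(s["tool_pos"]),Ro.from_euler('xyz',s["tcp_rot"],degrees=True)
def after(p0,R0,row):
    return p0+R0.apply(np.array(row[:3])*400), R0*Ro.from_rotvec(np.array(row[3:6])*2*np.pi)
E
python3 - <<'E'
from h import *
R0=tilt(16.547,0); p0=np.array([170.902,-575.151,249.992])
plan(p0,R0,[([380,-290,330],tilt(16.5,0))])
c=viewer.get_calibration("wrist"); C=-np.array(c["R"]).T@c["t"]; print("cam in tool",R0.inv().apply(C-p0))
cs=viewer.get_calibration("scene")
Cs=-np.array(cs["R"]).T@cs["t"]
for u in [(545,268),(455,180)]:
    u=np.array(u)*.64; d=np.array(cs["R"]).T@[(u[0]-cs["cx"])/cs["fx"],(u[1]-cs["cy"])/cs["fy"],1]; print("tower ground",(Cs-d*Cs[2]/d[2]).round())
E
```

```text
[0.7041, -0.5345, -0.2] [0.0, -0.0, 0.0001]
cam in tool [ 8.15637383e+01 -3.01297958e-02 -1.21994441e+02]
tower ground [ 272. -387.    0.]
tower ground [ 610. -561.    0.]
```

```bash
python3 - <<'E'
from h import *
cs,cd=viewer.get_calibration("scene"),viewer.get_calibration("side")
def ray(c,u,z):
    C=-np.array(c["R"]).T@c["t"];u=np.array(u)*.64
    d=np.array(c["R"]).T@[(u[0]-c["cx"])/c["fx"],(u[1]-c["cy"])/c["fy"],1]; return (C+d*(z-C[2])/d[2]).round()
for z in (0,100,150,200,250,300,350): print(z,"scene farL",ray(cs,(470,85),z),"mid",ray(cs,(585,160),z),"side",ray(cd,(290,530),z),ray(cd,(520,600),z))
E
```

```text
0 scene farL [  794. -1010.     0.] mid [ 335. -835.    0.] side [ 308. -375.    0.] [ 575. -513.    0.]
100 scene farL [ 726. -856.  100.] mid [ 311. -698.  100.] side [ 316. -430.  100.] [ 549. -551.  100.]
150 scene farL [ 693. -779.  150.] mid [ 300. -629.  150.] side [ 319. -457.  150.] [ 536. -569.  150.]
200 scene farL [ 659. -702.  200.] mid [ 288. -561.  200.] side [ 323. -485.  200.] [ 522. -588.  200.]
250 scene farL [ 625. -626.  250.] mid [ 276. -492.  250.] side [ 327. -513.  250.] [ 509. -607.  250.]
300 scene farL [ 591. -549.  300.] mid [ 264. -423.  300.] side [ 331. -540.  300.] [ 496. -626.  300.]
350 scene farL [ 558. -472.  350.] mid [ 252. -355.  350.] side [ 334. -568.  350.] [ 483. -645.  350.]
```

carry_out(increments=[0, 0, -0.15, 0, 0, 0, 1, 0, 0, -0.2, 0, 0, 0, 1, 0.1, -0.08, -0.2, 0, 0, 0, 1, 0.2, -0.16, -0.2, 0, 0, 0, 1, 0.3, -0.24, -0.2, 0, 0, 0, 1, 0.4, -0.31, -0.2, 0, 0, 0, 1, 0.5, -0.38, -0.2, 0, 0, 0, 1, 0.6, -0.46, -0.2, 0, 0, 0, 1, 0.704, -0.534, -0.2, 0, 0, 0, 1, 0.704, -0.534, -0.2, 0, 0, 0, 1])

```text
time: 1.45
tool_pos: [381.7, -287.7, 330.0]
tcp_rot: [-180.0, -0.0, 16.8]
ft_force: [0.0, -0.5, -0.1]
finger_gap: 85.6
grip_force: 0.0
```

```bash
python3 - <<'E'
from h import *
import cv2
s=sense();print(s["time"],s["tool_pos"],s["tcp_rot"],s["joint_pos"])
c=viewer.get_calibration("wrist");im=viewer.snapshot("wrist");cv2.imwrite("pics/w1.png",cv2.resize(im[:,:,::-1],(800,600),interpolation=cv2.INTER_CUBIC))
np.save("w1.npy",c,allow_pickle=True)
for n,q in dict(red=[461.9,-373.2,15],yellow=[438.4,-233.4,24.4],blue=[449.8,-86.9,12.4]).items(): print(n,(proj(c,place(q,FOOT))/.64).round().tolist())
E
```

```text
1.45 [ 381.71640828 -287.66484097  329.97787057] [-1.79989330e+02 -4.79866470e-02  1.68235807e+01] [-4.31854168e+01 -1.27900305e+01  9.66405798e+01  4.71648282e-02
  9.61347028e+01  2.99960444e+01]
red [[469.0, 225.0], [515.0, 227.0], [524.0, 151.0], [475.0, 150.0], [519.0, 185.0]]
yellow [[339.0, 211.0], [385.0, 205.0], [374.0, 128.0], [326.0, 135.0], [346.0, 162.0]]
blue [[189.0, 151.0], [238.0, 155.0], [235.0, 72.0], [183.0, 67.0], [170.0, 89.0]]
```

View pics/w1.png

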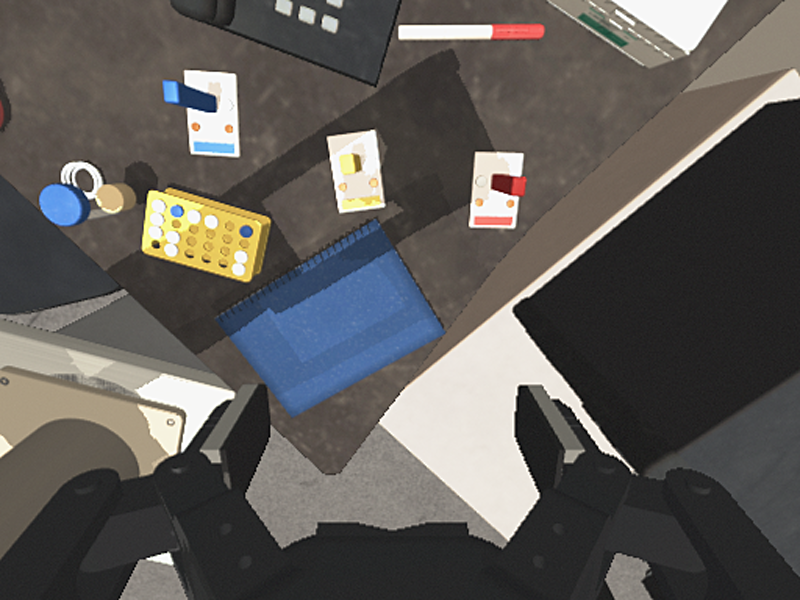

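```bash
python3 - <<'E'
from h import *
c=np.load("w1.npy",allow_pickle=True).item(); cd=viewer.get_calibration("side")
W=dict(red=[(470,228),(517,229),(522,153),(476,151),(517,185)],yellow=[(341,212),(386,207),(377,129),(328,136),(349,163)],blue=[(188,152),(239,157),(237,73),(184,70),(173,92)])
S=dict(blue=[(16,104),(41,157),(148,124),(122,72),(95,17)],yellow=[(23,299),(70,358),(173,298),(130,243),(109,204)],red=[(101,498),(143,576),(266,520),(228,448),(201,418)])
for n in W:
    a=(c,FOOT,np.array(W[n])*.64);b=(cd,FOOT,uncrop(S[n],214,198,4))
    for o in([a],[a,b]): q,r,f=fit(o,[450,-230,15]); print(n,q.round(1),r.round(2),"grip",place(q,[[9,0,70]]).round(1))
    if n=="red": Q=q
print(cur())
R0=tilt(16.547,0); p0,_=after(np.array([170.902,-575.151,249.992]),R0,[.704,-.534,-.2,0,0,0]); print(p0)
g=place(Q,[[9,0,70]])[0]
plan(p0,R0,[(g+[0,0,60],tilt(Q[2],0)),(g,tilt(Q[2],0))])
E
```

```text
red [ 460.4 -373.8   16.4] 0.77 grip [[ 469.1 -371.2   70. ]]
red [ 460.9 -373.6   16. ] 0.75 grip [[ 469.5 -371.1   70. ]]
yellow [ 437.8 -235.7   23.9] 0.26 grip [[ 446.  -232.1   70. ]]
yellow [ 437.9 -235.2   24. ] 0.5 grip [[ 446.1 -231.6   70. ]]
blue [448.4 -88.1  11.7] 0.63 grip [[457.3 -86.3  70. ]]
blue [448.7 -88.   11.8] 0.59 grip [[457.5 -86.2  70. ]]
(array([ 380.76499923, -289.10293476,  329.91372176]), Rotation.from_matrix(array([[ 9.57617236e-01,  2.88043794e-01,  4.10276293e-05],
                            [ 2.88043796e-01, -9.57617211e-01, -2.20096623e-04],
                            [-2.41087023e-05,  2.22586074e-04, -9.99999975e-01]])))
[ 380.00628077 -290.19675848  329.992     ]
[0.157, 0.2576, 0.5] [0.0, -0.0, 0.0016]
[0.157, 0.2576, 0.65] [0.0, -0.0, 0.0016]
```

carry_out(increments=[0.04, 0.065, 0.1, 0, 0, 0, 0.2, 0.08, 0.13, 0.2, 0, 0, 0.001, 0.2, 0.12, 0.2, 0.34, 0, 0, 0.0015, 0.2, 0.157, 0.2575, 0.48, 0, 0, 0.0015, 0.2, 0.157, 0.2575, 0.55, 0, 0, 0.0015, 0.2, 0.157, 0.2575, 0.62, 0, 0, 0.0015, 0.2, 0.157, 0.2575, 0.65, 0, 0, 0.0015, 0.2, 0.157, 0.2575, 0.65, 0, 0, 0.0015, -0.2, 0.157, 0.2575, 0.65, 0, 0, 0.0015, -1, 0.157, 0.2575, 0.65, 0, 0, 0.0015, -1], force=60)

```text
time: 2.75
tool_pos: [470.2, -371.8, 71.6]
tcp_rot: [179.9, -0.1, 16.0]
ft_force: [-0.8, -0.5, -0.7]
finger_gap: 11.6
grip_force: 59.2
```

carry_out(increments=[0, 0, 0, 0, 0, 0, -1, 0, 0, 0, 0, 0, 0, -1, 0, 0, 0, 0, 0, 0, -1, 0, 0, 0, 0, 0, 0, -1, 0, 0, -0.05, 0, 0, 0, -1, 0, 0, -0.12, 0, 0, 0, -1, 0, 0, -0.2, 0, 0, 0, -1, 0, 0, -0.28, 0, 0, 0, -1, 0, 0, -0.35, 0, 0, 0, -1, 0, 0, -0.35, 0, 0, 0, -1])

```text
time: 4.0
tool_pos: [470.9, -372.2, 214.3]
tcp_rot: [179.7, -0.2, 16.0]
ft_force: [0.3, 0.5, -1.1]
finger_gap: 11.1
grip_force: 59.2
```

```bash
cat >> h.py <<'E'
QS=[571.0,160.4,-11.3]
def setcmd(p,R): np.savez("cmd.npz",p=p,R=R.as_matrix())
def getcmd(): d=np.load("cmd.npz"); return d["p"],Ro.from_matrix(d["R"])
def step(*rows):
    p,R=getcmd()
    for r in rows: p,R=after(p,R,r)
    setcmd(p,R); s=sense(); print("cmd",p.round(1),R.as_euler('xyz',degrees=True).round(2),"meas",np.round(s["tool_pos"],1),np.round(s["tcp_rot"],2),"t",s["time"],"gap",s["finger_gap"],"j",np.round(s["joint_pos"]))
def carr(x,y,z,t,e=(0,0,0),dyaw=0):  # foot centre in shaker frame, tilt -> tool pose; e = grip offset from nominal (carrier frame)
    off=Ro.from_euler('y',-t,degrees=True).apply(np.array([9,0,70])+e)
    return place(QS,[np.array([x,y,z])+off])[0],tilt(QS[2]+dyaw,t)
E
python3 - <<'E'
from h import *
setcmd(np.array([170.902,-575.151,249.992]),tilt(16.547,0))
step([.704,-.534,-.2,0,0,0],[.157,.2575,.65,0,0,.0015],[0,0,-.35,0,0,0])
p,R=getcmd()
plan(p,R,[carr(60,64,166,35)])
p,R=carr(60,64,166,35);print(p)
plan(p,R,[carr(50,64,100,35)])
E
```

```text
cmd [ 469.5 -371.   210. ] [180.     0.    16.01] meas [ 470.9 -372.2  214.3] [179.68  -0.19  16.02] t 4.0 gap 11.12141336935503 j [-43.   8.  88.   0.  83.  31.]
[0.7441, -1.3181, -0.0463] [-0.0232, 0.0954, 0.0735]
[610.23486297 217.82528871 228.50283103]
[-0.1151, -0.0, 0.1208] [0.0, 0.0, 0.0]
```

carry_out(increments=[0.03, -0.05, -0.05, 0, 0, 0, -1, 0.08, -0.14, -0.08, 0, 0, 0, -1, 0.14, -0.25, -0.1, 0, 0, 0.01, -1, 0.2, -0.36, -0.1, 0, 0, 0.01, -1, 0.26, -0.47, -0.1, 0, 0, 0.02, -1, 0.32, -0.58, -0.1, 0, 0, 0.02, -1, 0.39, -0.69, -0.1, 0, 0, 0.03, -1, 0.46, -0.8, -0.1, 0, 0, 0.03, -1, 0.52, -0.9, -0.1, 0, 0, 0.04, -1, 0.55, -0.98, -0.1, 0, 0, 0.04, -1])

```text
time: 5.25
tool_pos: [572.3, 69.5, 249.5]
tcp_rot: [-180.0, 0.1, 1.7]
ft_force: [0.7, -0.2, -1.0]
finger_gap: 11.2
grip_force: 59.1
```

```bash
python3 - <<'E'
from h import *
step([0.55, -0.98, -0.1, 0, 0, 0.04])
p,R=getcmd()
plan(p,R,[carr(60,64,166,35)])
E
```

```text
cmd [572.9  66.4 250. ] [180.     0.     1.61] meas [572.3  69.5 249.5] [-1.7997e+02  8.0000e-02  1.6600e+00] t 5.25 gap 11.186813917216252 j [ 2.  4. 89.  0. 87. 90.]
[0.1039, -0.3757, 0.0537] [-0.011, 0.0968, 0.0347]
```

carry_out(increments=[0.02, -0.08, 0.01, -0.002, 0.016, 0.006, -1, 0.04, -0.16, 0.02, -0.004, 0.032, 0.012, -1, 0.06, -0.24, 0.03, -0.006, 0.048, 0.018, -1, 0.08, -0.3, 0.04, -0.008, 0.064, 0.024, -1, 0.1, -0.36, 0.05, -0.01, 0.08, 0.03, -1, 0.104, -0.3755, 0.0535, -0.011, 0.0965, 0.0345, -1, 0.104, -0.3755, 0.0535, -0.011, 0.0965, 0.0345, -1, 0.104, -0.3755, 0.0535, -0.011, 0.0965, 0.0345, -1, 0.104, -0.3755, 0.0535, -0.011, 0.0965, 0.0345, -1, 0.104, -0.3755, 0.0535, -0.011, 0.0965, 0.0345, -1])

```text
time: 6.5
tool_pos: [610.9, 217.1, 229.3]
tcp_rot: [180.0, -34.9, -11.3]
ft_force: [-0.3, 0.7, -0.5]
finger_gap: 10.9
grip_force: 62.1
```

```bash
cat >> h.py <<'E'
import cv2
def pic(n,c,r,w,h,k,f):
    S=viewer.snapshot(n)[:,:,::-1]
    a=cv2.resize(np.ascontiguousarray(S[r:r+h,c:c+w]),None,fx=k,fy=k,interpolation=cv2.INTER_CUBIC)
    cv2.imwrite(f"pics/{f}.png",a)
E
python3 - <<'E'
from h import *
step([0.104, -0.3755, 0.0535, -0.011, 0.0965, 0.0345])
p,R=getcmd()
plan(p,R,[carr(60,64,166,35),carr(50,64,100,35)])
cs,cd=viewer.get_calibration("scene"),viewer.get_calibration("side")
pm,Rm=cur()
# predicted foot corners from measured tool pose
for dz in (0,):
    P=pm+(Rm*Ro.from_euler('x',180,degrees=True)).apply(FOOT-[9,0,70])
    u=proj(cs,P);v=proj(cd,P);print(u.round(1).tolist(),v.round(1).tolist())
pic("scene",135,140,110,100,7,"p1"); 
S=viewer.snapshot("side"); pic("side",220,60,90,100,6,"p2")
E
```

```text
cmd [610.3 217.7 228.6] [179.93 -34.89 -11.19] meas [610.9 217.1 229.3] [179.97 -34.9  -11.28] t 6.5 gap 10.894028131929021 j [ 26.  -7. 108. -26.  52. 138.]
[-0.0003, -0.0002, 0.0001] [0.0, 0.0003, 0.0002]
[-0.1152, -0.0004, 0.1211] [0.0, 0.0003, 0.0002]
[[162.3, 228.5], [175.3, 218.4], [159.5, 198.3], [146.0, 208.1], [164.7, 206.0]] [[272.1, 105.7], [272.3, 114.3], [294.4, 101.6], [293.5, 93.1], [270.5, 81.1]]
```

View pics/p1.png

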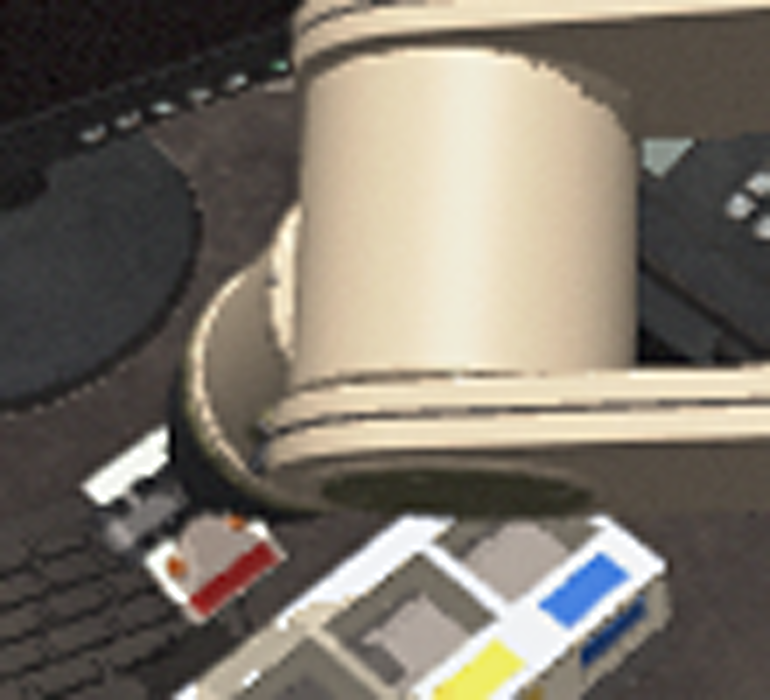

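```bash
cat >> h.py <<'E'
def entry(y,e=(0,0,0)):
    p,R=getcmd(); print("A");plan(p,R,[carr(50,y,98,35,e),carr(33,y,85,35,e),carr(17,y,74,35,e),carr(1,y,63,35,e)])
    p,R=carr(1,y,63,35,e); print("B");plan(p,R,[carr(-1,y,58,27.5,e),carr(-3,y,52,20,e),carr(-1,y,46,10,e),carr(1,y,41,0,e)])
    p,R=carr(1,y,41,0,e); print("C");plan(p,R,[carr(1,y,30,0,e),carr(12,y,30,0,e)])
E
python3 - <<'E'
from h import *
entry(64)
E
```

```text
A
[-0.118, -0.0004, 0.1252] [0.0, 0.0003, 0.0002]
[-0.1715, -0.0005, 0.1276] [0.0, 0.0003, 0.0002]
[-0.22, -0.0006, 0.1272] [0.0, 0.0003, 0.0002]
[-0.2686, -0.0006, 0.1269] [0.0, 0.0003, 0.0002]
B
[0.0114, -0.0, 0.0118] [0.0, -0.0208, -0.0]
[0.0206, 0.0, 0.0286] [-0.0, -0.0417, 0.0]
[0.0434, 0.0, 0.0579] [-0.0, -0.0694, -0.0]
[0.0648, 0.0, 0.0896] [-0.0, -0.0972, -0.0]
C
[-0.0, -0.0, 0.0275] [0.0, 0.0, 0.0]
[0.0275, -0.0, 0.0275] [0.0, 0.0, 0.0]
```

carry_out(increments=[-0.04, 0, 0.04, 0, 0, 0, -1, -0.08, 0, 0.085, 0, 0, 0, -1, -0.118, 0, 0.125, 0, 0, 0, -1, -0.145, 0, 0.1265, 0, 0, 0, -1, -0.1715, 0, 0.1275, 0, 0, 0, -1, -0.195, 0, 0.1275, 0, 0, 0, -1, -0.22, 0, 0.1272, 0, 0, 0, -1, -0.245, 0, 0.127, 0, 0, 0, -1, -0.2685, -0.0005, 0.127, 0, 0, 0, -1, -0.2685, -0.0005, 0.127, 0, 0, 0, -1])

```text
time: 7.9
tool_pos: [551.5, 229.4, 124.7]
tcp_rot: [179.9, -34.8, -11.1]
ft_force: [0.5, -0.4, -1.7]
finger_gap: 11.3
grip_force: 62.2
```

```bash
python3 - <<'E'
from h import *
step([-0.2685, -0.0005, 0.127, 0, 0, 0]); p,R=getcmd(); plan(p,R,[carr(1,64,63,35),carr(-3,64,52,20),carr(1,64,41,0)])
print(sense()["ft_force"])
E
```

```text
cmd [552.4 229.3 125.5] [179.93 -34.89 -11.19] meas [551.5 229.4 124.7] [179.88 -34.84 -11.13] t 7.9 gap 11.287528280640206 j [ 30.  -6. 120. -33.  44. 151.]
[-0.0001, -0.0001, -0.0001] [0.0, 0.0003, 0.0002]
[0.0206, -0.0001, 0.0284] [0.0, -0.0414, 0.0002]
[0.0649, -0.0, 0.0894] [0.0001, -0.0969, 0.0002]
[ 0.45832474 -0.40089053 -1.74285474]
```

carry_out(increments=[0.0055, 0, 0.006, 0, -0.0105, 0, -1, 0.0114, 0, 0.0118, 0, -0.0208, 0, -1, 0.016, 0, 0.02, 0, -0.031, 0, -1, 0.0206, 0, 0.0285, 0, -0.0415, 0, -1, 0.028, 0, 0.038, 0, -0.051, 0, -1, 0.036, 0, 0.048, 0, -0.06, 0, -1, 0.0434, 0, 0.058, 0, -0.069, 0, -1, 0.054, 0, 0.074, 0, -0.083, 0, -1, 0.065, 0, 0.0895, 0, -0.097, 0, -1, 0.065, 0, 0.0895, 0, -0.097, 0, -1])

```text
time: 9.15
tool_pos: [595.0, 220.3, 110.5]
tcp_rot: [179.9, 0.0, -11.3]
ft_force: [-0.4, 0.8, 0.1]
finger_gap: 11.3
grip_force: 62.2
```

```bash
python3 - <<'E'
from h import *
step([0.065, 0, 0.0895, 0, -0.097, 0]); p,R=getcmd(); plan(p,R,[carr(1,64,41,0),carr(1,64,30,0),carr(13,64,30,0)])
print(sense()["ft_force"],sense()["grip_force"])
pic("scene",135,180,110,85,7,"p3"); 
E
```

```text
cmd [593.4 221.2 111. ] [ 1.7995e+02  3.0000e-02 -1.1230e+01] meas [595.  220.3 110.5] [ 1.7993e+02  1.0000e-02 -1.1330e+01] t 9.15 gap 11.285643782394278 j [ 16.  19.  87.  -0.  74. 117.]
[-0.0002, -0.0, -0.0] [0.0001, 0.0001, 0.0002]
[-0.0002, -0.0001, 0.0275] [0.0001, 0.0001, 0.0002]
[0.0298, -0.0, 0.0275] [0.0001, 0.0001, 0.0002]
[-0.41346246  0.80107873  0.10145666] 62.24968671798706
```

View pics/p3.png

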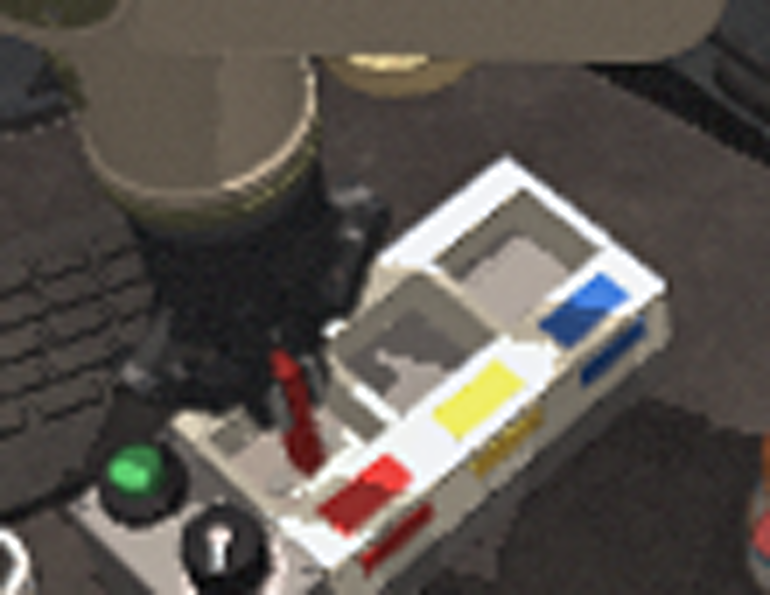

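carry_out(increments=[0, 0, 0.01, 0, 0, 0, -1, 0, 0, 0.02, 0, 0, 0, -1, 0, 0, 0.0275, 0, 0, 0, -1, 0, 0, 0.0275, 0, 0, 0, -1, 0.007, 0, 0.0275, 0, 0, 0, -1, 0.014, 0, 0.0275, 0, 0, 0, -1, 0.021, 0, 0.0275, 0, 0, 0, -1, 0.028, 0, 0.0275, 0, 0, 0, -1, 0.03, 0, 0.0275, 0, 0, 0, -1, 0.03, 0, 0.0275, 0, 0, 0, -1])

```text
time: 10.45
tool_pos: [604.9, 220.0, 101.6]
tcp_rot: [-180.0, -0.0, -11.2]
ft_force: [-5.6, 2.8, 8.7]
finger_gap: 10.6
grip_force: 63.8
```

```bash
python3 - <<'E'
from h import *
step([0.03, 0, 0.0275, 0, 0,0])
s=sense(); print(s["ft_force"],s["wrist_torque"])
E
```

```text
cmd [605.2 218.8 100. ] [ 1.7995e+02  3.0000e-02 -1.1230e+01] meas [604.9 220.  101.6] [-1.7997e+02 -2.0000e-02 -1.1180e+01] t 10.45 gap 10.584981953134744 j [ 15.  20.  86.   0.  73. 117.]
[-5.5735547   2.79656288  8.7170229 ] [0.31053044 0.99549416 0.00433862]
```

carry_out(increments=[0.003, 0, -0.001, 0, 0, 0, -1, 0.006, 0, -0.001, 0, 0, 0, -1, 0.009, 0, -0.001, 0, 0, 0, -1, 0.009, 0, -0.001, 0, 0, 0, -1, 0.009, 0, -0.001, 0, 0, 0, -1, 0.009, 0, -0.001, 0, 0, 0, -1, 0.009, 0, -0.001, 0, 0, 0, -1, 0.009, 0, -0.001, 0, 0, 0, -1, 0.009, 0, -0.001, 0, 0, 0, -1, 0.009, 0, -0.001, 0, 0, 0, -1])

```text
time: 11.7
tool_pos: [607.3, 219.7, 102.1]
tcp_rot: [-180.0, 0.1, -11.2]
ft_force: [-10.9, 2.2, 12.7]
finger_gap: 11.3
grip_force: 64.7
```

```bash
python3 - <<'E'
from h import *
step([0.009, 0, -0.001, 0, 0,0])
s=sense(); print(s["ft_force"],s["wrist_torque"]); print(Ro.from_euler('z',11.3,degrees=True).apply(np.array(s["tool_pos"])-[*QS[:2],0]))
E
```

```text
cmd [608.7 218.1 100.4] [ 1.7995e+02  3.0000e-02 -1.1230e+01] meas [607.3 219.7 102.1] [-1.7998e+02  1.2000e-01 -1.1160e+01] t 11.7 gap 11.258671287824772 j [ 15.  21.  86.   0.  74. 116.]
[-10.86595808   2.23810848  12.71516955] [ 0.51309006  2.09100844 -0.05411739]
[ 23.97274397  65.26940145 102.07741556]
```

carry_out(increments=[0, 0, -0.003, 0, 0, 0, -1, 0, 0, -0.004, 0, 0, 0, -1, 0.003, 0, -0.004, 0, 0, 0, -1, 0.005, 0, -0.004, 0, 0, 0, -1, 0.005, 0, -0.004, 0, 0, 0, -1, 0.005, 0, -0.004, 0, 0, 0, -1, 0.005, 0, -0.004, 0, 0, 0, -1, 0.005, 0, -0.004, 0, 0, 0, -1, 0.005, 0, -0.004, 0, 0, 0, -1, 0.005, 0, -0.004, 0, 0, 0, -1])

```text
time: 12.95
tool_pos: [608.6, 219.4, 102.5]
tcp_rot: [180.0, 0.2, -11.2]
ft_force: [-9.6, 4.6, 7.7]
finger_gap: 11.0
grip_force: 64.0
```

```bash
python3 - <<'E'
from h import *
step([0.005, 0, -0.004, 0, 0,0])
s=sense(); print(s["ft_force"],s["wrist_torque"]); print(Ro.from_euler('z',11.3,degrees=True).apply(np.array(s["tool_pos"])-[*QS[:2],0]))
E
```

```text
cmd [610.7 217.7 102. ] [ 1.7995e+02  3.0000e-02 -1.1230e+01] meas [608.6 219.4 102.5] [179.99   0.21 -11.16] t 12.95 gap 11.015998047115877 j [ 15.  21.  85.   0.  74. 116.]
[-9.57841605  4.57118096  7.65059501] [ 0.82548161  2.02860724 -0.02572698]
[ 25.26747856  65.18895431 102.45397651]
```

carry_out(increments=[0, 0, 0, 0, 0, 0, -0.1, 0, 0, 0, 0, 0, 0, -0.1, 0, 0, 0, 0, 0, 0, -0.1, 0, 0, -0.05, 0, 0, 0, -0.1, 0, 0, -0.13, 0, 0, 0, -0.1, 0, 0, -0.25, 0, 0, 0, -0.1, -0.1, 0.1, -0.36, 0, 0, 0, 0, -0.2, 0.2, -0.4, 0, 0, 0, 0.2, -0.2, 0.3, -0.4, 0, 0, 0, 0.2, -0.2, 0.4, -0.4, 0, 0, 0, 0.2])

```text
time: 14.2
tool_pos: [500.9, 75.5, 264.9]
tcp_rot: [180.0, -0.2, -11.2]
ft_force: [0.7, 0.2, -0.8]
finger_gap: 51.3
grip_force: 0.0
```

```bash
python3 - <<'E'
from h import *
step([-.2,.4,-.4, 0, 0,0])
s=sense(); c=viewer.get_calibration("wrist"); np.save("w2.npy",c,allow_pickle=True)
w=viewer.snapshot("wrist"); S=viewer.snapshot("scene"); d=viewer.snapshot("side")
for n,a in(("w2",w),("s2",S),("d2",d)): cv2.imwrite(f"pics/{n}_raw.png",a[:,:,::-1])
a=cv2.resize(w[:,:,::-1],(512,384)); b=cv2.resize(np.ascontiguousarray(S[195:285,140:236,::-1]),None,fx=6,fy=6,interpolation=2)[:540]
t=np.zeros((600,800,3),np.uint8); t[:384,:512]=a; 
t2=cv2.resize(np.ascontiguousarray(d[190:345,205:295,::-1]),(287,384),interpolation=2);t[:384,513:]=t2
t3=cv2.resize(np.ascontiguousarray(S[200:272,140:240,::-1]),(300,216),interpolation=2); t[384:,:300]=t3
t4=cv2.resize(np.ascontiguousarray(d[95:190,230:300,::-1]),(159,216),interpolation=2);t[384:,310:469]=t4
cv2.imwrite("pics/m2.png",t)
cs=viewer.get_calibration("scene");cd=viewer.get_calibration("side")
H=place(QS,FOOT+[11,64,30]); print("pred home in wrist",proj(c,H).round(),"scene",proj(cs,H).round(1)[4],"side",proj(cd,H).round(1)[4])
E
```

```text
cmd [501.1  76.5 262.2] [ 1.7995e+02  3.0000e-02 -1.1230e+01] meas [500.9  75.5 264.9] [179.99  -0.2  -11.2 ] t 14.2 gap 51.33180389328268 j [  3.  -8.  99.  -0.  89. 104.]
pred home in wrist [[106. 147.]
 [144. 147.]
 [136.  85.]
 [ 96.  85.]
 [ 82. 112.]] scene [172.3 231.4] side [269.5 119.8]
```

View pics/m2.png

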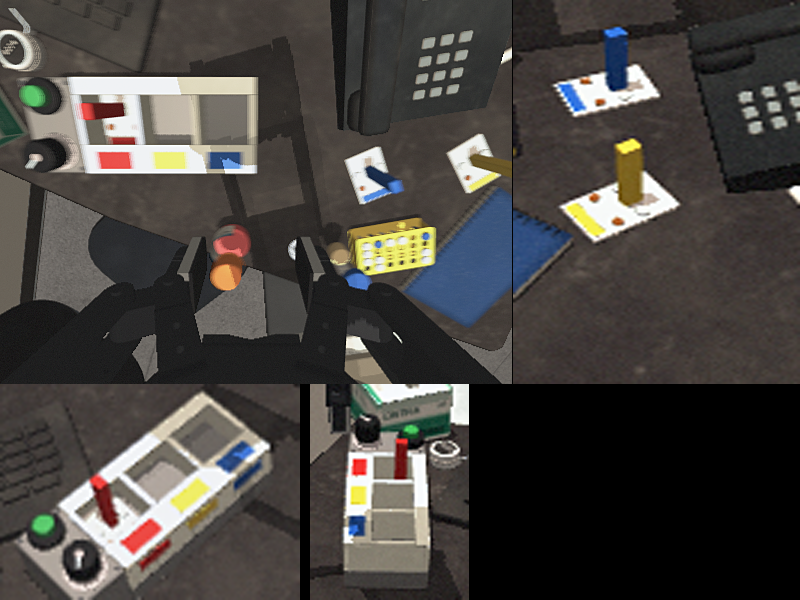

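```bash
python3 - <<'E'
from h import *
c=np.load("w2.npy",allow_pickle=True).item()
RF=np.array([(54,99,74),(54,-99,74),(-52,-99,74),(-52,99,74)],float)
q,r,_=fit([(c,RF,np.array([(68,77),(257,77),(257,173),(84,174)]))],QS);print("shaker",q.round(1),r, proj(c,place(QS,RF)).round(1).tolist())
q,r,_=fit([(c,FOOT[:4],np.array([(355,203),(400,192),(382,147),(343,158)]))],[448,-88,12]);print("blue",q.round(1),r)
p,R=getcmd(); T=tilt(11.8,0)
plan(p,R,[([457.5,-86.2,140],T),([457.5,-86.2,70],T)])
E
```

```text
shaker [571.1 157.1 -11.3] 1.424854672089875 [[65.5, 77.0], [252.7, 77.4], [252.3, 174.6], [84.4, 174.3]]
blue [449.  -89.   11.2] 3.6853376953653183
[-0.0277, 0.42, 0.3058] [0.0001, 0.0001, -0.064]
[-0.0276, 0.4198, 0.4808] [0.0001, 0.0001, -0.064]
```

carry_out(increments=[-0.005, 0.07, 0.05, 0, 0, -0.01, 0.2, -0.01, 0.16, 0.1, 0, 0, -0.025, 0.2, -0.015, 0.25, 0.16, 0, 0, -0.04, 0.2, -0.02, 0.34, 0.23, 0, 0, -0.055, 0.2, -0.0275, 0.42, 0.3, 0, 0, -0.064, 0.2, -0.0275, 0.42, 0.38, 0, 0, -0.064, 0.2, -0.0275, 0.42, 0.45, 0, 0, -0.064, 0.2, -0.0275, 0.42, 0.481, 0, 0, -0.064, 0.2, -0.0275, 0.42, 0.481, 0, 0, -0.064, 0.2, -0.0275, 0.42, 0.481, 0, 0, -0.064, -0.5])

```text
time: 15.6
tool_pos: [458.7, -86.3, 71.4]
tcp_rot: [179.9, -0.1, 11.8]
ft_force: [-0.5, -0.1, -0.1]
finger_gap: 34.3
grip_force: 0.0
```

carry_out(increments=[0, 0, 0, 0, 0, 0, -1, 0, 0, 0, 0, 0, 0, -1, 0, 0, 0, 0, 0, 0, -1, 0, 0, 0, 0, 0, 0, -1, 0, 0, -0.05, 0, 0, 0, -1, 0, 0, -0.12, 0, 0, 0, -1, 0, 0, -0.2, 0, 0, 0, -1, 0, 0, -0.28, 0, 0, 0, -1, 0, 0, -0.35, 0, 0, 0, -1, 0, 0, -0.35, 0, 0, 0, -1])

```text
time: 16.85
tool_pos: [459.0, -86.6, 212.2]
tcp_rot: [179.8, -0.2, 11.8]
ft_force: [-0.3, -0.2, -1.2]
finger_gap: 11.2
grip_force: 59.1
```

```bash
sed -i 's/160.4,-11.3/159.6,-11.3/' h.py; python3 - <<'E'
from h import *
step([-0.0275, 0.42, 0.481, 0, 0, -0.064],[0,0,-.35,0,0,0])
p,R=getcmd()
plan(p,R,[carr(60,-64,166,35)])
E
```

```text
cmd [457.6 -86.2 209.9] [1.7996e+02 4.0000e-02 1.1810e+01] meas [459.  -86.6 212.2] [179.83  -0.18  11.81] t 16.85 gap 11.20646102655761 j [-17. -13. 109.  -0.  84.  61.]
[0.403, -0.3695, -0.047] [-0.0195, 0.096, 0.0622]
```

carry_out(increments=[0.02, -0.02, -0.06, 0, 0, 0, -1, 0.08, -0.07, -0.1, 0, 0, 0.01, -1, 0.15, -0.13, -0.1, -0.003, 0.014, 0.02, -1, 0.22, -0.2, -0.1, -0.007, 0.035, 0.03, -1, 0.29, -0.27, -0.08, -0.011, 0.055, 0.04, -1, 0.35, -0.32, -0.06, -0.015, 0.075, 0.05, -1, 0.403, -0.3695, -0.047, -0.0195, 0.096, 0.062, -1, 0.403, -0.3695, -0.047, -0.0195, 0.096, 0.062, -1, 0.403, -0.3695, -0.047, -0.0195, 0.096, 0.062, -1, 0.403, -0.3695, -0.047, -0.0195, 0.096, 0.062, -1])

```text
time: 18.1
tool_pos: [585.5, 90.6, 228.9]
tcp_rot: [179.9, -35.0, -11.2]
ft_force: [0.2, 0.5, -1.0]
finger_gap: 11.3
grip_force: 59.2
```

```bash
cat >> h.py <<'E'
def heldpred():
    pm,Rm=cur(); P=pm+(Rm*Ro.from_euler('x',180,degrees=True)).apply(FOOT-[9,0,70])
    for n in("scene","side"): print(n,proj(viewer.get_calibration(n),P).round(1).tolist())
E
python3 - <<'E'
from h import *
step([0.403, -0.3695, -0.047, -0.0195, 0.096, 0.062])
entry(-64); heldpred()
S=viewer.snapshot("scene"); d=viewer.snapshot("side"); cv2.imwrite("pics/s3r.png",S[:,:,::-1]);cv2.imwrite("pics/d3r.png",d[:,:,::-1])
a=cv2.resize(np.ascontiguousarray(S[150:270,140:240,::-1]),(400,480),interpolation=2);b=cv2.resize(np.ascontiguousarray(d[70:190,230:330,::-1]),(400,480),interpolation=2)
cv2.imwrite("pics/m3.png",np.hstack([a,b]))
E
```

```text
cmd [585.1  91.5 228.5] [179.96 -35.01 -11.21] meas [585.5  90.6 228.9] [179.93 -34.98 -11.22] t 18.1 gap 11.319656426229693 j [ 11. -20. 120. -17.  49. 120.]
A
[-0.118, -0.0001, 0.1249] [-0.0, -0.0, 0.0002]
[-0.1715, -0.0002, 0.1272] [-0.0, -0.0, 0.0002]
[-0.22, -0.0003, 0.1267] [-0.0, -0.0, 0.0002]
[-0.2685, -0.0003, 0.1263] [-0.0, -0.0, 0.0002]
B
[0.0114, -0.0, 0.0118] [0.0, -0.0208, -0.0]
[0.0206, -0.0, 0.0286] [-0.0, -0.0417, 0.0]
[0.0434, -0.0, 0.0579] [-0.0, -0.0694, -0.0]
[0.0648, -0.0, 0.0896] [-0.0, -0.0972, -0.0]
C
[-0.0, -0.0, 0.0275] [0.0, 0.0, 0.0]
[0.0275, -0.0, 0.0275] [0.0, 0.0, 0.0]
scene [[196.3, 202.3], [208.0, 193.2], [193.2, 174.0], [181.1, 182.8], [200.6, 179.5]]
side [[272.7, 130.3], [273.0, 140.5], [297.1, 127.4], [296.0, 117.3], [270.9, 105.4]]
```

View pics/m3.png

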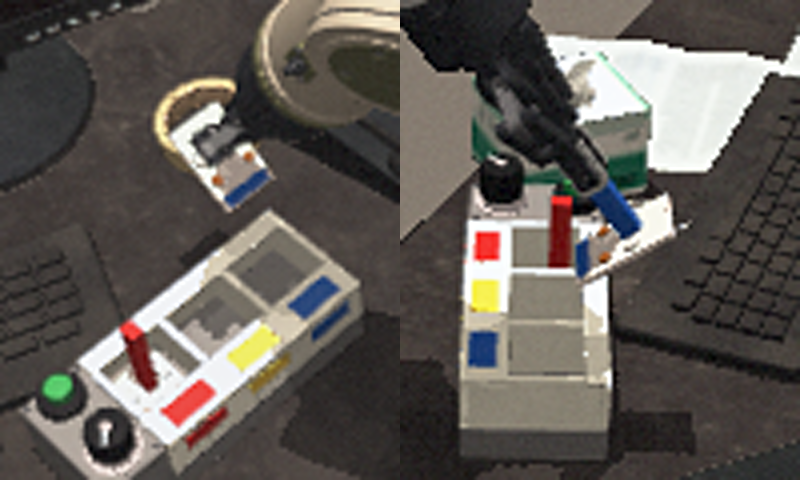

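carry_out(increments=[-0.04, 0, 0.04, 0, 0, 0, -1, -0.08, 0, 0.085, 0, 0, 0, -1, -0.118, 0, 0.125, 0, 0, 0, -1, -0.145, 0, 0.1265, 0, 0, 0, -1, -0.1715, 0, 0.127, 0, 0, 0, -1, -0.195, 0, 0.127, 0, 0, 0, -1, -0.22, 0, 0.127, 0, 0, 0, -1, -0.245, 0, 0.1265, 0, 0, 0, -1, -0.2685, 0, 0.1265, 0, 0, 0, -1, -0.2685, 0, 0.1265, 0, 0, 0, -1])

```text
time: 19.45
tool_pos: [526.4, 103.0, 124.6]
tcp_rot: [179.9, -34.9, -11.2]
ft_force: [-0.1, 0.6, -0.3]
finger_gap: 11.4
grip_force: 59.2
```

carry_out(increments=[0.0055, 0, 0.006, 0, -0.0105, 0, -1, 0.0114, 0, 0.0118, 0, -0.0208, 0, -1, 0.016, 0, 0.02, 0, -0.031, 0, -1, 0.0206, 0, 0.0285, 0, -0.0415, 0, -1, 0.028, 0, 0.038, 0, -0.051, 0, -1, 0.036, 0, 0.048, 0, -0.06, 0, -1, 0.0434, 0, 0.058, 0, -0.069, 0, -1, 0.054, 0, 0.074, 0, -0.083, 0, -1, 0.065, 0, 0.0895, 0, -0.097, 0, -1, 0.065, 0, 0.0895, 0, -0.097, 0, -1])

```text
time: 20.7
tool_pos: [569.8, 94.1, 110.5]
tcp_rot: [180.0, -0.1, -11.3]
ft_force: [0.8, 0.2, -2.0]
finger_gap: 10.9
grip_force: 59.1
```

```bash
python3 - <<'E'
from h import *
step([-0.2685,0,.1265,0,0,0],[0.065, 0, 0.0895, 0, -0.097, 0]); p,R=getcmd(); plan(p,R,[carr(1,-64,41,0),carr(1,-64,31,0),carr(15,-64,31,0)])
s=sense();print(s["ft_force"],s["grip_force"]); heldpred()
S=viewer.snapshot("scene")
cv2.imwrite("pics/m4.png",cv2.resize(np.ascontiguousarray(S[170:270,140:240,::-1]),(600,600),interpolation=2))
E
```

```text
cmd [568.4  94.8 111. ] [ 1.7997e+02 -9.0000e-02 -1.1230e+01] meas [569.8  94.1 110.5] [ 1.7996e+02 -9.0000e-02 -1.1290e+01] t 20.7 gap 10.88949172289108 j [  4.  10.  97.  -0.  72. 106.]
[-0.0003, -0.0002, 0.0001] [0.0001, -0.0002, 0.0002]
[-0.0003, -0.0002, 0.0251] [0.0001, -0.0002, 0.0002]
[0.0347, -0.0002, 0.0252] [0.0001, -0.0002, 0.0002]
[ 0.78990625  0.23748843 -1.95372984] 59.11320090293884
scene [[212.9, 232.6], [223.7, 223.4], [208.2, 210.6], [197.3, 219.4], [206.2, 205.1]]
side [[250.5, 159.7], [250.1, 170.2], [276.3, 170.6], [276.0, 160.1], [267.0, 142.3]]
```

View pics/m4.png

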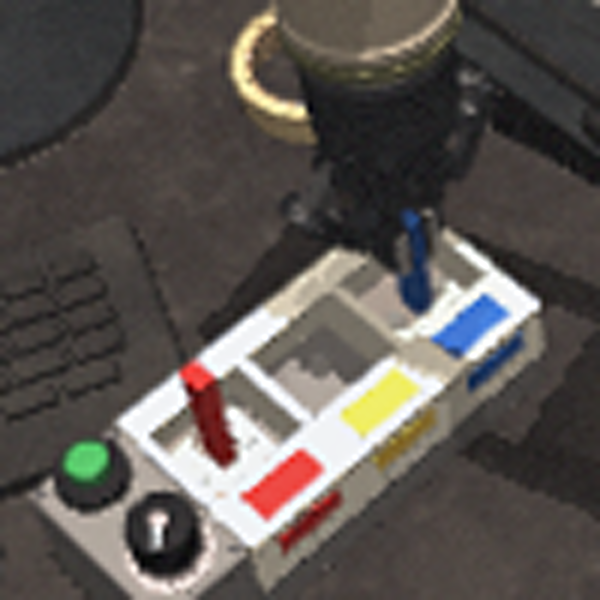

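carry_out(increments=[0, 0, 0.01, 0, 0, 0, -1, 0, 0, 0.018, 0, 0, 0, -1, 0, 0, 0.024, 0, 0, 0, -1, 0, 0, 0.024, 0, 0, 0, -1, 0.01, 0, 0.023, 0, 0, 0, -1, 0.02, 0, 0.022, 0, 0, 0, -1, 0.03, 0, 0.022, 0, 0, 0, -1, 0.038, 0, 0.022, 0, 0, 0, -1, 0.038, 0, 0.022, 0, 0, 0, -1, 0.038, 0, 0.022, 0, 0, 0, -1])

```text
time: 22.0
tool_pos: [582.0, 92.1, 101.7]
tcp_rot: [180.0, 0.1, -11.2]
ft_force: [-6.7, 1.2, 1.4]
finger_gap: 11.4
grip_force: 59.8
```

carry_out(increments=[0.002, 0, 0, 0, 0, 0, -1, 0.005, 0, 0, 0, 0, 0, -1, 0.005, 0, 0, 0, 0, 0, -1, 0.005, 0, 0, 0, 0, 0, -1, 0.005, 0, 0, 0, 0, 0, -1, 0.005, 0, 0, 0, 0, 0, -1, 0.005, 0, 0, 0, 0, 0, -1, 0.005, 0, 0, 0, 0, 0, -1, 0.005, 0, 0, 0, 0, 0, -1, 0.005, 0, 0, 0, 0, 0, -1])

```text
time: 23.25
tool_pos: [583.7, 91.8, 102.0]
tcp_rot: [180.0, 0.1, -11.2]
ft_force: [-7.9, 1.8, 4.4]
finger_gap: 11.0
grip_force: 60.3
```

```bash
cat >> h.py <<'E'
def insh():
    s=sense(); print("F",np.round(s["ft_force"],1),"M",np.round(s["wrist_torque"],2),"shaker xyz",Ro.from_euler('z',-QS[2],degrees=True).apply(np.array(s["tool_pos"])-[*QS[:2],0]).round(1))
E
python3 - <<'E'
from h import *
step([0.038,0,.022,0,0,0],[0.005, 0, 0, 0, 0, 0]); insh()
E
```

```text
cmd [585.2  91.4 102.3] [ 1.7997e+02 -9.0000e-02 -1.1230e+01] meas [583.7  91.8 102. ] [ 1.7995e+02  1.5000e-01 -1.1220e+01] t 23.25 gap 10.979018374406797 j [  4.  13.  95.  -0.  72. 105.]
F [-7.9  1.8  4.4] M [0.34 1.78 0.04] shaker xyz [ 25.8 -64.  102. ]
```

carry_out(increments=[0, 0, 0, 0, 0, 0, -0.1, 0, 0, 0, 0, 0, 0, -0.1, 0, 0, 0, 0, 0, 0, -0.1, 0, 0, -0.05, 0, 0, 0, -0.1, 0, 0, -0.13, 0, 0, 0, -0.1, 0, 0, -0.25, 0, 0, 0, -0.1, -0.1, 0.1, -0.36, 0, 0, 0, 0, -0.2, 0.25, -0.4, 0, 0, 0, 0.2, -0.25, 0.35, -0.4, 0, 0, 0, 0.2, -0.25, 0.4, -0.4, 0, 0, 0, 0.2])

```text
time: 24.5
tool_pos: [454.5, -47.7, 264.9]
tcp_rot: [179.9, -0.3, -11.3]
ft_force: [-0.8, 0.5, -0.3]
finger_gap: 51.2
grip_force: 0.0
```

```bash
cat >> h.py <<'E'
def yel(img):  # yellow stripe/fin centroid in the carrier area of the side view
    h=cv2.cvtColor(img,cv2.COLOR_RGB2HSV); m=(h[...,0]>20)&(h[...,0]<35)&(h[...,1]>130)&(h[...,2]>80); m[:238]=0; m[:,:205]=0; m[350:]=0;m[:,320:]=0
    y,x=np.nonzero(m); return len(x),x.mean().round(2),y.mean().round(2)
E
python3 - <<'E'
from h import *
step([-.25,.4,-.4,0,0,0])
d=viewer.snapshot("side"); o=cv2.imread("pics/d2_raw.png")[:,:,::-1].copy(); o0=cv2.imread("pics/side_raw.png")[:,:,::-1].copy()
print(yel(o0),yel(o),yel(d)); 
w=viewer.snapshot("wrist"); cv2.imwrite("pics/w5.png",w[:,:,::-1])
p,R=getcmd();T=tilt(24,0)
plan(p,R,[([446.1,-231.6,140],T),([446.1,-231.6,70],T)])
E
```

```text
cmd [455.8 -45.9 262.2] [ 1.7997e+02 -9.0000e-02 -1.1230e+01] meas [454.5 -47.7 264.9] [179.93  -0.31 -11.32] t 24.5 gap 51.21589396454761 j [-12. -16. 106.  -0.  90.  89.]
(246, np.float64(237.78), np.float64(262.81)) (242, np.float64(237.57), np.float64(262.89)) (243, np.float64(237.8), np.float64(262.79))
[0.0662, 0.4599, 0.3058] [0.0002, -0.0002, -0.0979]
[0.0659, 0.4598, 0.4808] [0.0002, -0.0002, -0.0979]
```

Yellow has not moved; go and grasp it.

carry_out(increments=[0.01, 0.08, 0.05, 0, 0, -0.015, 0.2, 0.025, 0.18, 0.1, 0, 0, -0.04, 0.2, 0.04, 0.28, 0.16, 0, 0, -0.06, 0.2, 0.055, 0.38, 0.23, 0, 0, -0.08, 0.2, 0.066, 0.46, 0.3, 0, 0, -0.098, 0.2, 0.066, 0.46, 0.38, 0, 0, -0.098, 0.2, 0.066, 0.46, 0.45, 0, 0, -0.098, 0.2, 0.066, 0.46, 0.481, 0, 0, -0.098, 0.2, 0.066, 0.46, 0.481, 0, 0, -0.098, 0.2, 0.066, 0.46, 0.481, 0, 0, -0.098, -0.5])

```text
time: 25.85
tool_pos: [447.3, -232.0, 71.5]
tcp_rot: [179.8, -0.1, 24.1]
ft_force: [-0.0, 0.7, -0.6]
finger_gap: 34.1
grip_force: 0.0
```

carry_out(increments=[0, 0, 0, 0, 0, 0, -1, 0, 0, 0, 0, 0, 0, -1, 0, 0, 0, 0, 0, 0, -1, 0, 0, 0, 0, 0, 0, -1, 0, 0, -0.05, 0, 0, 0, -1, 0, 0, -0.12, 0, 0, 0, -1, 0, 0, -0.2, 0, 0, 0, -1, 0, 0, -0.28, 0, 0, 0, -1, 0, 0, -0.35, 0, 0, 0, -1, 0, 0, -0.35, 0, 0, 0, -1])

```text
time: 27.1
tool_pos: [447.1, -232.4, 212.3]
tcp_rot: [179.7, -0.2, 24.0]
ft_force: [0.3, 0.3, -1.4]
finger_gap: 11.3
grip_force: 58.9
```

```bash
python3 - <<'E'
from h import *
step([0.066, 0.46, 0.481, 0, 0, -0.098],[0,0,-.35,0,0,0])
p,R=getcmd()
plan(p,R,[carr(60,0,166,35)])
E
```

```text
cmd [ 445.9 -231.6  209.9] [ 1.7992e+02 -5.0000e-02  2.4050e+01] meas [ 447.1 -232.4  212.3] [179.7   -0.2   24.05] t 27.1 gap 11.275554780924814 j [-33.  -7. 103.   0.  83.  33.]
[0.7397, -0.7261, -0.0467] [-0.0298, 0.0939, 0.0951]
```

carry_out(increments=[0.03, -0.03, -0.06, 0, 0, 0, -1, 0.11, -0.11, -0.1, 0, 0, 0.01, -1, 0.2, -0.2, -0.12, -0.004, 0.012, 0.02, -1, 0.3, -0.3, -0.12, -0.008, 0.025, 0.035, -1, 0.4, -0.4, -0.12, -0.012, 0.04, 0.05, -1, 0.5, -0.5, -0.12, -0.016, 0.055, 0.065, -1, 0.6, -0.6, -0.1, -0.021, 0.07, 0.08, -1, 0.68, -0.67, -0.07, -0.026, 0.082, 0.09, -1, 0.74, -0.726, -0.0465, -0.03, 0.094, 0.095, -1, 0.74, -0.726, -0.0465, -0.03, 0.094, 0.095, -1])

```text
time: 28.35
tool_pos: [595.4, 156.6, 223.3]
tcp_rot: [179.7, -34.8, -10.9]
ft_force: [-0.6, 0.3, -1.7]
finger_gap: 10.8
grip_force: 59.0
```

carry_out(increments=[0, 0, 0, 0, 0, 0, -1, 0, 0, 0, 0, 0, 0, -1, 0, 0, 0, 0, 0, 0, -1, 0, 0, 0, 0, 0, 0, -1, 0, 0, 0, 0, 0, 0, -1, 0, 0, 0, 0, 0, 0, -1, 0, 0, 0, 0, 0, 0, -1, 0, 0, 0, 0, 0, 0, -1, 0, 0, 0, 0, 0, 0, -1, 0, 0, 0, 0, 0, 0, -1])

```text
time: 29.6
tool_pos: [597.8, 154.3, 228.4]
tcp_rot: [179.9, -35.1, -11.2]
ft_force: [-0.7, -0.2, 0.0]
finger_gap: 10.8
grip_force: 59.0
```

```bash
python3 - <<'E'
from h import *
step([0.74, -0.726, -0.0465, -0.03, 0.094, 0.095]); insh()
entry(0); heldpred()
S=viewer.snapshot("scene"); d=viewer.snapshot("side"); cv2.imwrite("pics/s6r.png",S[:,:,::-1])
a=cv2.resize(np.ascontiguousarray(S[150:270,140:240,::-1]),(400,480),interpolation=2);b=cv2.resize(np.ascontiguousarray(d[70:190,230:330,::-1]),(400,480),interpolation=2)
cv2.imwrite("pics/m6.png",np.hstack([a,b]))
E
```

```text
cmd [597.8 154.3 228.4] [179.93 -35.06 -11.24] meas [597.8 154.3 228.4] [179.93 -35.06 -11.23] t 29.6 gap 10.840879283695077 j [ 19. -14. 115. -22.  50. 130.]
F [-0.7 -0.2  0. ] M [ 0.04  0.42 -0.  ] shaker xyz [2.730e+01 1.000e-01 2.284e+02]
A
[-0.1183, -0.0001, 0.1244] [0.0001, -0.0002, 0.0001]
[-0.1718, -0.0002, 0.1266] [0.0001, -0.0002, 0.0001]
[-0.2203, -0.0002, 0.1262] [0.0001, -0.0002, 0.0001]
[-0.2689, -0.0002, 0.1257] [0.0001, -0.0002, 0.0001]
B
[0.0114, 0.0, 0.0118] [0.0, -0.0208, -0.0]
[0.0206, 0.0, 0.0286] [-0.0, -0.0417, 0.0]
[0.0434, 0.0, 0.0579] [-0.0, -0.0694, -0.0]
[0.0648, 0.0, 0.0896] [-0.0, -0.0972, -0.0]
C
[-0.0, -0.0, 0.0275] [0.0, 0.0, 0.0]
[0.0275, -0.0, 0.0275] [0.0, 0.0, 0.0]
scene [[179.8, 215.3], [192.1, 205.7], [176.8, 186.1], [164.1, 195.4], [183.3, 192.7]]
side [[272.3, 117.6], [272.5, 127.0], [295.5, 114.0], [294.6, 104.8], [270.5, 92.9]]
```

View pics/m6.png

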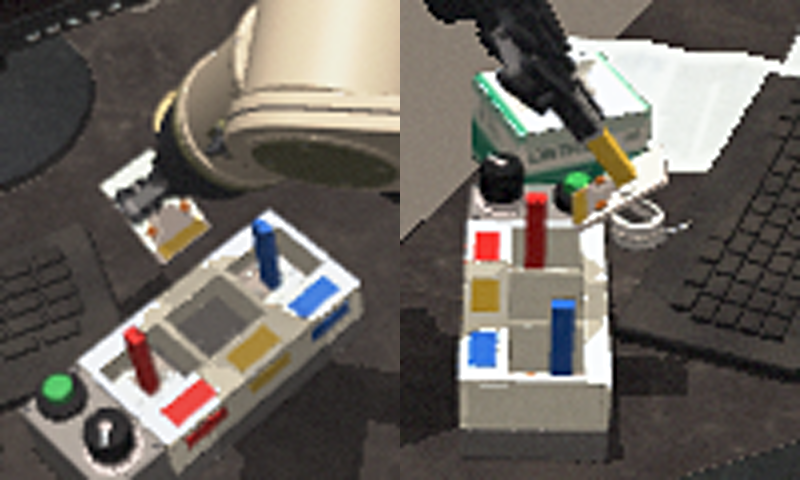

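carry_out(increments=[-0.04, 0, 0.04, 0, 0, 0, -1, -0.08, 0, 0.085, 0, 0, 0, -1, -0.118, 0, 0.1245, 0, 0, 0, -1, -0.145, 0, 0.1255, 0, 0, 0, -1, -0.172, 0, 0.1265, 0, 0, 0, -1, -0.195, 0, 0.1265, 0, 0, 0, -1, -0.22, 0, 0.126, 0, 0, 0, -1, -0.245, 0, 0.126, 0, 0, 0, -1, -0.269, 0, 0.1257, 0, 0, 0, -1, -0.269, 0, 0.1257, 0, 0, 0, -1])

```text
time: 30.95
tool_pos: [538.8, 165.8, 124.6]
tcp_rot: [179.9, -35.0, -11.2]
ft_force: [-0.4, -0.7, -1.3]
finger_gap: 11.2
grip_force: 59.0
```

carry_out(increments=[0.0055, 0, 0.006, 0, -0.0105, 0, -1, 0.0114, 0, 0.0118, 0, -0.0208, 0, -1, 0.016, 0, 0.02, 0, -0.031, 0, -1, 0.0206, 0, 0.0285, 0, -0.0415, 0, -1, 0.028, 0, 0.038, 0, -0.051, 0, -1, 0.036, 0, 0.048, 0, -0.06, 0, -1, 0.0434, 0, 0.058, 0, -0.069, 0, -1, 0.054, 0, 0.074, 0, -0.083, 0, -1, 0.065, 0, 0.0895, 0, -0.097, 0, -1, 0.065, 0, 0.0895, 0, -0.097, 0, -1])

```text
time: 32.2
tool_pos: [582.3, 156.8, 110.7]
tcp_rot: [179.9, -0.2, -11.4]
ft_force: [-1.4, 0.5, -1.3]
finger_gap: 11.0
grip_force: 59.0
```

```bash
python3 - <<'E'
from h import *
step([-0.269,0,.1257,0,0,0],[0.065, 0, 0.0895, 0, -0.097, 0]); p,R=getcmd(); plan(p,R,[carr(1,0,41,0),carr(1,0,31,0),carr(15,0,31,0)])
insh()
cd=viewer.get_calibration("side"); cs=viewer.get_calibration("scene")
for y in(64,-64): print(y,proj(cd,place(QS,[[20,y,116]])),proj(cs,place(QS,[[20,y,116]])))
E
```

```text
cmd [580.8 157.5 111.1] [ 1.7995e+02 -1.4000e-01 -1.1270e+01] meas [582.3 156.8 110.7] [ 1.7993e+02 -1.6000e-01 -1.1360e+01] t 32.2 gap 11.022217764282699 j [ 10.  14.  93.  -0.  73. 112.]
[-0.0001, -0.0002, 0.0002] [0.0001, -0.0004, 0.0001]
[-0.0001, -0.0003, 0.0252] [0.0001, -0.0004, 0.0001]
[0.0349, -0.0002, 0.0253] [0.0001, -0.0004, 0.0001]
F [-1.4  0.5 -1.3] M [ 0.01  0.02 -0.01] shaker xyz [ 11.6  -0.6 110.7]
64 [[269.56372695 119.9904344 ]] [[172.45418505 231.21966321]]
-64 [[269.97997407 145.38620788]] [[204.57220252 205.77029712]]
```

carry_out(increments=[0, 0, 0.01, 0, 0, 0, -1, 0, 0, 0.018, 0, 0, 0, -1, 0, 0, 0.024, 0, 0, 0, -1, 0, 0, 0.024, 0, 0, 0, -1, 0.01, 0, 0.023, 0, 0, 0, -1, 0.02, 0, 0.022, 0, 0, 0, -1, 0.03, 0, 0.022, 0, 0, 0, -1, 0.038, 0, 0.022, 0, 0, 0, -1, 0.038, 0, 0.022, 0, 0, 0, -1, 0.038, 0, 0.022, 0, 0, 0, -1])

```text
time: 33.45
tool_pos: [594.4, 154.8, 101.8]
tcp_rot: [179.9, 0.1, -11.3]
ft_force: [-7.5, 1.2, 2.3]
finger_gap: 11.4
grip_force: 59.7
```

carry_out(increments=[0.002, 0, 0, 0, 0, 0, -1, 0.005, 0, 0, 0, 0, 0, -1, 0.005, 0, 0, 0, 0, 0, -1, 0.005, 0, 0, 0, 0, 0, -1, 0.005, 0, 0, 0, 0, 0, -1, 0.005, 0, 0, 0, 0, 0, -1, 0.005, 0, 0, 0, 0, 0, -1, 0.005, 0, 0, 0, 0, 0, -1, 0.005, 0, 0, 0, 0, 0, -1, 0.005, 0, 0, 0, 0, 0, -1])

```text
time: 34.7
tool_pos: [595.9, 154.6, 101.7]
tcp_rot: [179.9, 0.1, -11.3]
ft_force: [-7.3, 1.5, 4.0]
finger_gap: 10.9
grip_force: 59.9
```

```bash
python3 - <<'E'
from h import *
step([0.038,0,.022,0,0,0],[0.005, 0, 0, 0, 0, 0]); insh()
E
```

```text
cmd [597.7 154.2 102.3] [ 1.7995e+02 -1.4000e-01 -1.1270e+01] meas [595.9 154.6 101.7] [ 1.7992e+02  1.2000e-01 -1.1260e+01] t 34.7 gap 10.877955483391167 j [ 10.  16.  91.  -0.  73. 111.]
F [-7.3  1.5  4. ] M [0.38 1.76 0.09] shaker xyz [ 25.4  -0.  101.7]
```

carry_out(increments=[0, 0, 0, 0, 0, 0, -0.1, 0, 0, 0, 0, 0, 0, -0.1, 0, 0, 0, 0, 0, 0, -0.1, 0, 0, -0.05, 0, 0, 0, -0.1, 0, 0, -0.13, 0, 0, 0, -0.1, 0, 0, -0.22, 0, 0, 0, -0.1, -0.1, 0, -0.32, 0, 0, 0, -0.1, -0.2, -0.05, -0.38, 0, 0, 0, -0.1, -0.2, -0.1, -0.38, 0, 0, 0, -0.1, -0.2, -0.1, -0.38, 0, 0, 0, -0.1])

```text
time: 35.95
tool_pos: [527.1, 210.4, 255.2]
tcp_rot: [180.0, -0.2, -11.2]
ft_force: [-0.2, 0.0, 0.2]
finger_gap: 38.6
grip_force: 0.0
```

```bash
python3 - <<'E'
from h import *
step([-.2,-.1,-.38,0,0,0])
S=viewer.snapshot("scene"); d=viewer.snapshot("side"); c=viewer.get_calibration("wrist"); w=viewer.snapshot("wrist"); np.save("w7.npy",c,allow_pickle=True)
for n,a in(("w7",w),("s7",S),("d7",d)): cv2.imwrite(f"pics/{n}r.png",a[:,:,::-1])
cd=viewer.get_calibration("side"); cs=viewer.get_calibration("scene")
for y in(64,0,-64): print(y,*[proj(k,place(QS,FOOT[[0,3,4]]+[11,y,30])).round(1).tolist() for k in(cs,cd,c)])
t=np.zeros((600,800,3),np.uint8)
print(proj(c,place(QS,[[-52,155,74],[54,-99,74]])))
t[:,:400]=cv2.resize(np.ascontiguousarray(S[190:280,145:205,::-1]),(400,600),interpolation=2)
t[:300,400:]=cv2.resize(np.ascontiguousarray(d[95:170,230:330,::-1]),(400,300),interpolation=2)
u=proj(c,place(QS,[[10,50,80]]))[0].astype(int); y0,x0=max(0,u[1]-60),max(0,u[0]-80); print(x0,y0)
k=np.ascontiguousarray(w[y0:y0+120,x0:x0+160,::-1]); print(k.shape); t[300:,400:]=cv2.resize(k,(400,300),interpolation=2)
cv2.imwrite("pics/m7.png",t)
E
```

```text
cmd [526.7 209.3 254.1] [ 1.7995e+02 -1.4000e-01 -1.1270e+01] meas [527.1 210.4 255.2] [180.    -0.25 -11.17] t 35.95 gap 38.60930057922183 j [ 17.   2.  90.  -0.  87. 118.]
64 [[180.4, 259.1], [165.1, 244.7], [172.5, 231.2]] [[254.2, 137.3], [277.6, 137.6], [269.6, 120.0]] [[211.4, 147.9], [208.6, 83.8], [223.7, 111.4]]
0 [[196.2, 245.7], [180.8, 232.0], [188.9, 218.2]] [[253.8, 149.4], [278.1, 149.8], [269.8, 132.2]] [[263.1, 147.9], [264.0, 83.9], [294.0, 111.5]]
-64 [[211.3, 233.0], [195.9, 219.9], [204.6, 205.8]] [[253.4, 162.5], [278.6, 162.9], [270.0, 145.4]] [[314.6, 148.0], [319.4, 83.9], [364.3, 111.6]]
[[149.07559646 176.07589052]
 [386.75227241  75.33865253]]
160 60
(120, 160, 3)
```

View pics/m7.png

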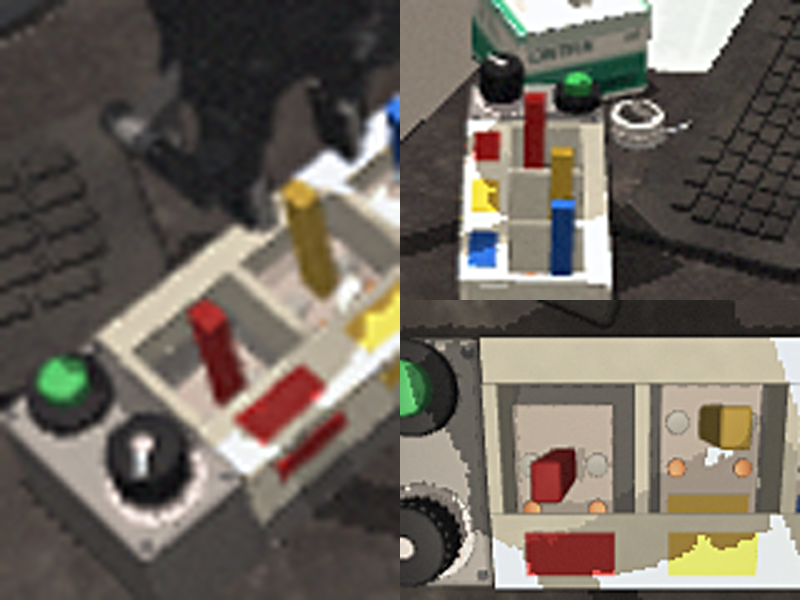

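```bash
python3 - <<'E'
from h import *
c=np.load("w7.npy",allow_pickle=True).item()
C=-np.array(c["R"]).T@c["t"]
for u in((218.8,132.8),(295,111.2)):
    d=np.array(c["R"]).T@[(u[0]-c["cx"])/c["fx"],(u[1]-c["cy"])/c["fy"],1]; X=C+d*(116-C[2])/d[2]
    s=Ro.from_euler('z',-QS[2],degrees=True).apply(X-[*QS[:2],0]); print(X.round(1),s.round(1))
    if u[0]<250: g=s
p,R=getcmd(); T=tilt(QS[2],0)
P=lambda x,z:(place(QS,[[x,g[1],z]])[0],T)
plan(p,R,[P(g[0],160),P(g[0],103),P(25,103)])
E
```

```text
[585.4 227.3 116. ] [  0.9  69.2 116. ]
[590.7 154.8 116. ] [ 20.3  -0.9 116. ]
[0.1346, -0.0731, 0.2355] [0.0001, -0.0004, 0.0001]
[0.1342, -0.0732, 0.378] [0.0001, -0.0004, 0.0001]
[0.1945, -0.0732, 0.3782] [0.0001, -0.0004, 0.0001]
```

carry_out(increments=[0.05, -0.03, 0.05, 0, 0, 0, -0.1, 0.1, -0.055, 0.11, 0, 0, 0, -0.1, 0.134, -0.07, 0.19, 0, 0, 0, -0.1, 0.134, -0.07, 0.25, 0, 0, 0, -0.1, 0.134, -0.07, 0.32, 0, 0, 0, -0.1, 0.134, -0.07, 0.378, 0, 0, 0, -0.1, 0.134, -0.07, 0.378, 0, 0, 0, -0.1, 0.134, -0.07, 0.378, 0, 0, 0, -0.1, 0.134, -0.07, 0.378, 0, 0, 0, -1, 0.134, -0.07, 0.378, 0, 0, 0, -1])

```text
time: 37.35
tool_pos: [585.9, 226.2, 104.2]
tcp_rot: [180.0, -0.2, -11.3]
ft_force: [1.5, 0.8, 0.6]
finger_gap: 10.7
grip_force: 60.2
```

carry_out(increments=[0, 0, 0, 0, 0, 0, -1, 0, 0, 0, 0, 0, 0, -1, 0, 0, 0, 0, 0, 0, -1, 0.01, 0, 0, 0, 0, 0, -1, 0.02, 0.003, 0, 0, 0, 0, -1, 0.03, 0.005, 0, 0, 0, 0, -1, 0.04, 0.007, 0, 0, 0, 0, -1, 0.05, 0.009, 0, 0, 0, 0, -1, 0.056, 0.009, 0, 0, 0, 0, -1, 0.056, 0.009, 0, 0, 0, 0, -1])

```text
time: 38.6
tool_pos: [605.6, 219.3, 104.2]
tcp_rot: [-180.0, -0.0, -11.2]
ft_force: [-7.4, 3.1, 12.6]
finger_gap: 11.0
grip_force: 62.1
```

carry_out(increments=[0.003, 0, 0, 0, 0, 0, -1, 0.006, 0, 0, 0, 0, 0, -1, 0.009, 0, 0, 0, 0, 0, -1, 0.009, 0, 0, 0, 0, 0, -1, 0.009, 0, 0, 0, 0, 0, -1, 0.009, 0, 0, 0, 0, 0, -1, 0.009, 0, 0, 0, 0, 0, -1, 0.009, 0, 0, 0, 0, 0, -1, 0.009, 0, 0, 0, 0, 0, -1, 0.009, 0, 0, 0, 0, 0, -1])

```text
time: 39.85
tool_pos: [608.5, 218.9, 104.7]
tcp_rot: [-180.0, 0.0, -11.2]
ft_force: [-11.8, 3.5, 16.5]
finger_gap: 10.9
grip_force: 63.3
```

```bash
python3 - <<'E'
from h import *
step([.134,-.07,.378,0,0,0],[.056,.009,0,0,0,0],[.009,0,0,0,0,0]); insh()
E
```

```text
cmd [609.9 217.4 103.1] [ 1.7995e+02 -1.4000e-01 -1.1270e+01] meas [608.5 218.9 104.7] [-1.7998e+02  1.0000e-02 -1.1230e+01] t 39.85 gap 10.94238479366891 j [ 15.  21.  85.   0.  74. 116.]
F [-11.8   3.5  16.5] M [ 0.58  2.17 -0.05] shaker xyz [ 25.2  65.5 104.7]
```

carry_out(increments=[0, 0, 0, 0, 0, 0, -0.1, 0, 0, 0, 0, 0, 0, -0.1, 0, 0, 0, 0, 0, 0, -0.1, 0, 0, -0.05, 0, 0, 0, -0.1, 0, 0, -0.13, 0, 0, 0, -0.1, 0, 0, -0.22, 0, 0, 0, -0.1, -0.1, 0.02, -0.32, 0, 0, 0, -0.1, -0.18, 0.06, -0.38, 0, 0, 0, -0.1, -0.2, 0.06, -0.38, 0, 0, 0, -0.1, -0.2, 0.06, -0.38, 0, 0, 0, -0.1])

```text
time: 41.1
tool_pos: [526.4, 209.9, 255.6]
tcp_rot: [180.0, -0.2, -11.3]
ft_force: [-0.4, -0.2, -0.5]
finger_gap: 38.5
grip_force: 0.0
```

```bash
cat >> h.py <<'E'
def tops(w,c):
    # rough fin-top check: bright-face blobs by colour, ray at z=116 in shaker frame
    C=-np.array(c["R"]).T@c["t"]; h=cv2.cvtColor(w,cv2.COLOR_RGB2HSV)
    for n,lo,hi,y in(("red",0,8,64),("yellow",20,32,0),("blue",100,120,-64)):
        m=((h[...,0]>=lo)&(h[...,0]<=hi)&(h[...,1]>140)&(h[...,2]>60)).astype(np.uint8)
        u0=proj(c,place(QS,[[20,y,116]]))[0]
        k,l,st,ce=cv2.connectedComponentsWithStats(m)
        for i in range(1,k):
            if st[i,4]>25 and np.hypot(*(ce[i]-u0))<40: print(n,"pred top",u0.round(),"blob",st[i].tolist())
E
python3 - <<'E'
from h import *
step([-.2,.06,-.38,0,0,0])
cw=viewer.get_calibration("wrist"); w=viewer.snapshot("wrist"); cv2.imwrite("pics/w8r.png",w[:,:,::-1]); np.save("w8.npy",cw,allow_pickle=True)
tops(w,cw)
w7=cv2.imread("pics/w7r.png")[:,:,::-1].copy(); print("old"); tops(w7,np.load("w7.npy",allow_pickle=True).item())
d=viewer.snapshot("side"); cv2.imwrite("pics/d8r.png",d[:,:,::-1])
d3=cv2.imread("pics/d3r.png")[:,:,::-1]
def redcol(a):
    h=cv2.cvtColor(np.ascontiguousarray(a),cv2.COLOR_RGB2HSV); m=((h[...,0]<8)&(h[...,1]>140)&(h[...,2]>60)); m[:112]=0;m[140:]=0;m[:,:258]=0;m[:,290:]=0
    y,x=np.nonzero(m); return len(x),x.mean(),y.mean()
print("side red",redcol(d3),redcol(cv2.imread("pics/d7r.png")[:,:,::-1]),redcol(d))
E
```

```text
cmd [526.4 209.7 254.9] [ 1.7995e+02 -1.4000e-01 -1.1270e+01] meas [526.4 209.9 255.6] [179.98  -0.21 -11.26] t 41.1 gap 38.53149148787264 j [ 17.   2.  90.  -0.  87. 118.]
red pred top [225. 111.] blob [218, 102, 17, 17, 251]
red pred top [225. 111.] blob [215, 138, 32, 7, 222]
yellow pred top [295. 111.] blob [281, 102, 21, 17, 318]
yellow pred top [295. 111.] blob [268, 138, 32, 7, 223]
blue pred top [365. 111.] blob [357, 102, 14, 17, 202]
blue pred top [365. 111.] blob [336, 105, 8, 9, 28]
blue pred top [365. 111.] blob [345, 104, 11, 11, 28]
old
red pred top [224. 111.] blob [212, 120, 18, 21, 286]
yellow pred top [294. 111.] blob [280, 103, 21, 17, 316]
yellow pred top [294. 111.] blob [267, 138, 32, 7, 218]
blue pred top [364. 112.] blob [356, 102, 15, 18, 210]
side red (68, np.float64(269.7352941176471), np.float64(127.19117647058823)) (77, np.float64(263.15584415584414), np.float64(126.74025974025975)) (53, np.float64(269.9056603773585), np.float64(124.28301886792453))
```

```bash
python3 - <<'E'
from h import *
cs=viewer.get_calibration("scene"); print(proj(cs,place(QS,[[-26,127,109],[34,127,85],[-26,127,81]])))
P=place(QS,[[-26,127,98],[34,127,90]]); print(P)
p,R=getcmd(); T=R
plan(p,R,[(P[0]+[0,0,150],R)])
s=sense();print(s["joint_pos"], "j1 at screw",np.degrees(np.arctan2(P[0][1],P[0][0])))
c=np.load("w8.npy",allow_pickle=True).item(); w=cv2.imread("pics/w8r.png")
print(proj(c,place(QS,[[-26,127,109],[34,127,90]])))
# green button blob
h=cv2.cvtColor(w,cv2.COLOR_BGR2HSV); m=((h[...,0]>45)&(h[...,0]<80)&(h[...,1]>120)&(h[...,2]>90)).astype(np.uint8)
k,l,st,ce=cv2.connectedComponentsWithStats(m); print([ (ce[i].round(1).tolist(),st[i].tolist()) for i in range(1,k) if st[i,4]>40])
S=cv2.imread("pics/scene_raw.png"); h=cv2.cvtColor(S,cv2.COLOR_BGR2HSV); m=((h[...,0]>45)&(h[...,0]<80)&(h[...,1]>100)&(h[...,2]>90)).astype(np.uint8)
k,l,st,ce=cv2.connectedComponentsWithStats(m); print([ (ce[i].round(1).tolist(),st[i].tolist()) for i in range(1,k) if st[i,4]>15])
E
```

```text
[[165.89761967 255.63242266]
 [154.56545317 247.3551001 ]
 [167.66429367 260.37678485]]
[[570.3891792  289.23266139  98.        ]
 [629.22605871 277.47589273  90.        ]]
[0.069, -0.2165, 0.0172] [0.0, 0.0, 0.0]
[ 16.60117472   2.2107915   90.40225599  -0.11915202  87.35095637
 117.88311385] j1 at screw 26.888631915701534
[[163.70603114 158.9182425 ]
 [163.5134259   95.35473497]]
[([161.0, 94.2], [151, 83, 21, 23, 360]), ([43.8, 155.9], [2, 135, 84, 43, 608])]
[([421.5, 144.4], [410, 137, 24, 17, 213]), ([439.0, 157.6], [426, 148, 27, 20, 276]), ([153.9, 246.2], [150, 243, 8, 7, 40]), ([127.5, 296.0], [117, 278, 23, 36, 94])]
```

carry_out(increments=[0.007, -0.022, 0.017, 0, 0, -0.0244, 0.035, 0.014, -0.044, 0.017, 0, 0, -0.0488, 0.035, 0.021, -0.066, 0.017, 0, 0, -0.0732, 0.035, 0.028, -0.088, 0.017, 0, 0, -0.0976, 0.035, 0.035, -0.11, 0.017, 0, 0, -0.122, 0.035, 0.042, -0.132, 0.017, 0, 0, -0.1464, 0.035, 0.049, -0.154, 0.017, 0, 0, -0.1708, 0.035, 0.056, -0.176, 0.017, 0, 0, -0.1952, 0.035, 0.063, -0.198, 0.017, 0, 0, -0.2196, 0.035, 0.069, -0.2165, 0.017, 0, 0, -0.244, 0.035])

```text
time: 42.45
tool_pos: [570.8, 289.3, 246.1]
tcp_rot: [180.0, 0.1, 76.8]
ft_force: [0.3, -0.2, 0.6]
finger_gap: 44.2
grip_force: 0.0
```

carry_out(increments=[0, 0, 0, 0, 0, -0.0244, 0.035, 0, 0, 0, 0, 0, -0.0488, 0.035, 0, 0, 0, 0, 0, -0.0732, 0.035, 0, 0, 0, 0, 0, -0.0976, 0.035, 0, 0, 0, 0, 0, -0.122, 0.035, 0, 0, 0, 0, 0, -0.1464, 0.035, 0, 0, 0, 0, 0, -0.1708, 0.035, 0, 0, 0, 0, 0, -0.1952, 0.035, 0, 0, 0, 0, 0, -0.2196, 0.035, 0, 0, 0, 0, 0, -0.244, 0.035])

```text
time: 43.7
tool_pos: [570.7, 289.0, 246.2]
tcp_rot: [-179.9, 0.0, 164.7]
ft_force: [-0.7, 0.3, 0.7]
finger_gap: 44.4
grip_force: 0.0
```

carry_out(increments=[0, 0, 0, 0, 0, -0.0244, 0.035, 0, 0, 0, 0, 0, -0.0488, 0.035, 0, 0, 0, 0, 0, -0.0732, 0.035, 0, 0, 0, 0, 0, -0.0976, 0.035, 0, 0, 0, 0, 0, -0.122, 0.035, 0, 0, 0, 0, 0, -0.1464, 0.035, 0, 0, 0, 0, 0, -0.1708, 0.035, 0, 0, 0, 0, 0, -0.1952, 0.035, 0, 0, 0, 0, 0, -0.2196, 0.035, 0, 0, 0, 0, 0, -0.244, 0.035])

```text
time: 44.95
tool_pos: [570.7, 289.0, 246.2]
tcp_rot: [-180.0, -0.1, -107.5]
ft_force: [0.6, -0.6, -0.3]
finger_gap: 44.3
grip_force: 0.0
```

```bash
python3 - <<'E'
from h import *
step([.069,-.2165,.017,0,0,-.244],[0,0,0,0,0,-.244],[0,0,0,0,0,-.244]); insh()
p,R=getcmd(); plan(p,R,[(place(QS,[[-26,127,98]])[0],tilt(R.as_euler('xyz',degrees=True)[2],0))])
c=viewer.get_calibration("wrist"); print(proj(c,place(QS,[[-26,127,109],[34,127,97]])))
w=viewer.snapshot("wrist"); cv2.imwrite("pics/w9.png",w[:,:,::-1])
E
```

```text
cmd [570.4 289.2 248.1] [-1.7985e+02 -4.0000e-02 -1.0775e+02] meas [570.7 289.  246.2] [-1.7996e+02 -1.4000e-01 -1.0748e+02] t 44.95 gap 44.284796382322654 j [  22.   14.   79.   -0.   88. -140.]
F [ 0.6 -0.6 -0.3] M [0.   0.04 0.03] shaker xyz [-25.7 126.9 246.2]
[-0.0002, 0.001, 0.3752] [-0.0004, -0.0001, 0.0]
[[251.22205075 188.05290991]
 [194.01236811 190.48126277]]
```

View pics/w9.png

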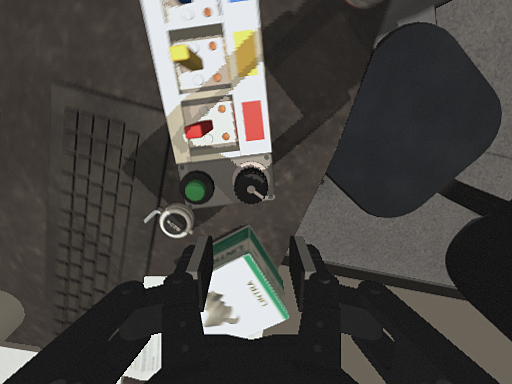

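```bash
python3 - <<'E'
from h import *
c=viewer.get_calibration("wrist"); C=-np.array(c["R"]).T@c["t"]
for z in (0,60,75,90,110,130):
  for u in((248,228),(248,253),(288,318)):
    d=np.array(c["R"]).T@[(u[0]-c["cx"])/c["fx"],(u[1]-c["cy"])/c["fy"],1]; X=C+d*(z-C[2])/d[2]
    print(z,u,Ro.from_euler('z',-QS[2],degrees=True).apply(X-[*QS[:2],0]).round(),end=' ')
  print()
E
```

```text
0 (248, 228) [-12. 222.   0.] 0 (248, 253) [ -7. 264.   0.] 0 (288, 318) [-61. 394.  -0.] 
60 (248, 228) [-15. 194.  60.] 60 (248, 253) [-12. 229.  60.] 60 (288, 318) [-57. 337.  60.] 
75 (248, 228) [-16. 186.  75.] 75 (248, 253) [-13. 220.  75.] 75 (288, 318) [-56. 323.  75.] 
90 (248, 228) [-17. 179.  90.] 90 (248, 253) [-14. 211.  90.] 90 (288, 318) [-55. 309.  90.] 
110 (248, 228) [-18. 170. 110.] 110 (248, 253) [-15. 199. 110.] 110 (288, 318) [-53. 290. 110.] 
130 (248, 228) [-20. 160. 130.] 130 (248, 253) [-17. 187. 130.] 130 (288, 318) [-52. 271. 130.]
```

carry_out(increments=[0, 0.001, 0.06, 0, 0, 0, 0.035, 0, 0.001, 0.14, 0, 0, 0, 0.035, 0, 0.001, 0.22, 0, 0, 0, 0.035, 0, 0.001, 0.28, 0, 0, 0, 0.035, 0, 0.001, 0.33, 0, 0, 0, 0.035, 0, 0.001, 0.36, 0, 0, 0, 0.035, 0, 0.001, 0.375, 0, 0, 0, 0.035, 0, 0.001, 0.375, 0, 0, 0, 0.035, 0, 0.001, 0.375, 0, 0, 0, -1, 0, 0.001, 0.375, 0, 0, 0, -1], force=40)

```text
time: 46.25
tool_pos: [570.9, 289.4, 99.3]
tcp_rot: [-179.8, 0.0, -107.8]
ft_force: [-0.6, -0.2, 2.9]
finger_gap: 32.0
grip_force: 39.8
```

```bash
python3 - <<'E'
from h import *
step([0,.001,.375,0,0,0]); insh()
E
```

```text
cmd [570.4 289.2  98.1] [-1.7985e+02 -4.0000e-02 -1.0775e+02] meas [570.9 289.4  99.3] [-1.7978e+02  3.0000e-02 -1.0776e+02] t 46.25 gap 31.997860214299664 j [  22.   20.   87.   -0.   73. -140.]
F [-0.6 -0.2  2.9] M [ 0.02  0.14 -0.03] shaker xyz [-25.5 127.3  99.3]
```

carry_out(increments=[0, 0, 0, 0, 0, 0.026, -1, 0, 0, 0, 0, 0, 0.052, -1, 0, 0, 0.0004, 0, 0, 0.078, -1, 0, 0, 0.0005, 0, 0, 0.104, -1, 0, 0, 0.0006, 0, 0, 0.13, -1, 0, 0, 0.0008, 0, 0, 0.156, -1, 0, 0, 0.0009, 0, 0, 0.182, -1, 0, 0, 0.001, 0, 0, 0.208, -1, 0, 0, 0.0012, 0, 0, 0.234, -1, 0, 0, 0.0013, 0, 0, 0.26, -1])

```text
time: 47.5
tool_pos: [570.4, 290.5, 98.7]
tcp_rot: [179.9, 0.1, 158.4]
ft_force: [-3.0, 4.9, 3.6]
finger_gap: 31.9
grip_force: 39.9
```

carry_out(increments=[0, 0, 0, 0, 0, 0.026, -1, 0, 0, 0, 0, 0, 0.052, -1, 0, 0, 0.0004, 0, 0, 0.078, -1, 0, 0, 0.0005, 0, 0, 0.104, -1, 0, 0, 0.0006, 0, 0, 0.13, -1, 0, 0, 0.0008, 0, 0, 0.156, -1, 0, 0, 0.0009, 0, 0, 0.182, -1, 0, 0, 0.001, 0, 0, 0.208, -1, 0, 0, 0.0012, 0, 0, 0.234, -1, 0, 0, 0.0013, 0, 0, 0.26, -1])

```text
time: 48.75
tool_pos: [571.4, 291.1, 98.3]
tcp_rot: [179.8, -0.2, 64.8]
ft_force: [2.9, 7.4, -1.8]
finger_gap: 31.8
grip_force: 39.7
```

carry_out(increments=[0, 0, 0, 0, 0, 0.026, -1, 0, 0, 0, 0, 0, 0.052, -1, 0, 0, 0.0004, 0, 0, 0.078, -1, 0, 0, 0.0005, 0, 0, 0.104, -1, 0, 0, 0.0006, 0, 0, 0.13, -1, 0, 0, 0.0008, 0, 0, 0.156, -1, 0, 0, 0.0009, 0, 0, 0.182, -1, 0, 0, 0.001, 0, 0, 0.208, -1, 0, 0, 0.0012, 0, 0, 0.234, -1, 0, 0, 0.0013, 0, 0, 0.26, -1])

```text
time: 50.0
tool_pos: [572.0, 289.9, 97.8]
tcp_rot: [-179.8, -0.3, -28.9]
ft_force: [4.6, 1.8, -1.6]
finger_gap: 31.9
grip_force: 40.0
```

```bash
python3 - <<'E'
from h import *
step(*[[0,0,.0013,0,0,.26]]*3); insh()
E
```

```text
cmd [570.4 289.2  96.5] [ 1.7999e+02 -1.5000e-01 -2.8550e+01] meas [572.  289.9  97.8] [-179.81   -0.3   -28.86] t 50.0 gap 31.932602425561708 j [ 22.  20.  87.  -0.  73. 141.]
F [ 4.6  1.8 -1.6] M [ 0.36 -0.67  0.07] shaker xyz [-24.6 127.9  97.8]
```

carry_out(increments=[0, 0, 0, 0, 0, 0, 0.035, 0, 0, 0, 0, 0, 0, 0.035, 0, 0, 0, 0, 0, -0.029, 0.035, 0, 0, 0, 0, 0, -0.058, 0.035, 0, 0, 0, 0, 0, -0.087, 0.035, 0, 0, 0, 0, 0, -0.116, 0.035, 0, 0, 0, 0, 0, -0.145, 0.035, 0, 0, 0, 0, 0, -0.174, 0.035, 0, 0, 0, 0, 0, -0.203, 0.035, 0, 0, 0, 0, 0, -0.232, 0.035])

```text
time: 51.25
tool_pos: [570.2, 289.0, 96.4]
tcp_rot: [179.9, 0.0, 55.5]
ft_force: [-0.6, -0.4, 0.2]
finger_gap: 44.1
grip_force: 0.0
```

carry_out(increments=[0, 0, 0, 0, 0, -0.0274, 0.035, 0, 0, 0, 0, 0, -0.0548, 0.035, 0, 0, 0, 0, 0, -0.0822, 0.035, 0, 0, 0, 0, 0, -0.1096, 0.035, 0, 0, 0, 0, 0, -0.137, 0.035, 0, 0, 0, 0, 0, -0.1644, 0.035, 0, 0, 0, 0, 0, -0.1918, 0.035, 0, 0, 0, 0, 0, -0.2192, 0.035, 0, 0, 0, 0, 0, -0.2466, 0.035, 0, 0, 0, 0, 0, -0.274, 0.035])

```text
time: 52.5
tool_pos: [570.2, 289.1, 96.5]
tcp_rot: [-180.0, 0.1, 154.1]
ft_force: [-0.1, -0.5, 0.5]
finger_gap: 43.9
grip_force: 0.0
```

carry_out(increments=[-0.001, 0.0027, -0.004, 0, 0, -0.0274, 0.035, -0.001, 0.0027, -0.004, 0, 0, -0.0548, 0.035, -0.001, 0.0027, -0.004, 0, 0, -0.0822, 0.035, -0.001, 0.0027, -0.004, 0, 0, -0.1096, 0.035, -0.001, 0.0027, -0.004, 0, 0, -0.137, 0.035, -0.001, 0.0027, -0.004, 0, 0, -0.1644, 0.035, -0.001, 0.0027, -0.004, 0, 0, -0.1918, 0.035, -0.001, 0.0027, -0.004, 0, 0, -0.2192, 0.035, -0.001, 0.0027, -0.004, 0, 0, -0.2466, 0.035, -0.001, 0.0027, -0.004, 0, 0, -0.274, 0.035])

```text
time: 53.75
tool_pos: [571.0, 289.8, 98.1]
tcp_rot: [-179.9, -0.1, -107.3]
ft_force: [0.1, 0.8, 0.5]
finger_gap: 44.1
grip_force: 0.0
```

```bash
python3 - <<'E'
from h import *
step([0,0,0,0,0,-.232],[0,0,0,0,0,-.274],[-.001,.0027,-.004,0,0,-.274]); insh()
E
```

```text
cmd [571.2 289.9  98.1] [-1.7985e+02 -4.0000e-02 -1.0775e+02] meas [571.  289.8  98.1] [-1.7987e+02 -6.0000e-02 -1.0726e+02] t 53.75 gap 44.137768278539994 j [  22.   20.   87.   -0.   73. -140.]
F [0.1 0.8 0.5] M [ 0.01 -0.    0.03] shaker xyz [-25.5 127.7  98.1]
```

carry_out(increments=[0, 0, 0, 0, 0, 0, -1, 0, 0, 0, 0, 0, 0, -1, 0, 0, 0, 0, 0, 0.029, -1, 0, 0, 0, 0, 0, 0.058, -1, 0, 0, 0.0004, 0, 0, 0.087, -1, 0, 0, 0.0006, 0, 0, 0.116, -1, 0, 0, 0.0008, 0, 0, 0.145, -1, 0, 0, 0.001, 0, 0, 0.174, -1, 0, 0, 0.0012, 0, 0, 0.203, -1, 0, 0, 0.0013, 0, 0, 0.232, -1])

```text
time: 55.0
tool_pos: [570.7, 290.4, 97.8]
tcp_rot: [-180.0, 0.1, 168.3]
ft_force: [-2.4, 2.8, 3.0]
finger_gap: 32.3
grip_force: 39.7
```

carry_out(increments=[0, 0, 0, 0, 0, 0.0274, -1, 0, 0, 0, 0, 0, 0.0548, -1, 0, 0, 0.0004, 0, 0, 0.0822, -1, 0, 0, 0.0005, 0, 0, 0.1096, -1, 0, 0, 0.0006, 0, 0, 0.137, -1, 0, 0, 0.0008, 0, 0, 0.1644, -1, 0, 0, 0.0009, 0, 0, 0.1918, -1, 0, 0, 0.001, 0, 0, 0.2192, -1, 0, 0, 0.0012, 0, 0, 0.2466, -1, 0, 0, 0.0013, 0, 0, 0.274, -1])

```text
time: 56.25
tool_pos: [571.3, 290.8, 97.3]
tcp_rot: [179.8, -0.1, 69.6]
ft_force: [1.3, 3.6, -0.9]
finger_gap: 32.0
grip_force: 39.6
```

carry_out(increments=[0, 0, 0, 0, 0, 0.0274, -1, 0, 0, 0, 0, 0, 0.0548, -1, 0, 0, 0.0004, 0, 0, 0.0822, -1, 0, 0, 0.0005, 0, 0, 0.1096, -1, 0, 0, 0.0006, 0, 0, 0.137, -1, 0, 0, 0.0008, 0, 0, 0.1644, -1, 0, 0, 0.0009, 0, 0, 0.1918, -1, 0, 0, 0.001, 0, 0, 0.2192, -1, 0, 0, 0.0012, 0, 0, 0.2466, -1, 0, 0, 0.0013, 0, 0, 0.274, -1])

```text
time: 57.5
tool_pos: [571.7, 290.1, 96.8]
tcp_rot: [-180.0, -0.2, -29.0]
ft_force: [2.4, 0.0, -0.1]
finger_gap: 31.8
grip_force: 39.8
```

carry_out(increments=[0, 0, 0, 0, 0, 0, 0.035, 0, 0, 0, 0, 0, 0, 0.035, 0, 0, 0, 0, 0, -0.029, 0.035, 0, 0, 0, 0, 0, -0.058, 0.035, 0, 0, 0, 0, 0, -0.087, 0.035, 0, 0, 0, 0, 0, -0.116, 0.035, 0, 0, 0, 0, 0, -0.145, 0.035, 0, 0, 0, 0, 0, -0.174, 0.035, 0, 0, 0, 0, 0, -0.203, 0.035, 0, 0, 0, 0, 0, -0.232, 0.035])

```text
time: 58.75
tool_pos: [571.1, 289.9, 96.5]
tcp_rot: [179.9, 0.0, 55.5]
ft_force: [-0.0, 0.1, 0.1]
finger_gap: 44.0
grip_force: 0.0
```

carry_out(increments=[0, 0, 0, 0, 0, -0.0274, 0.035, 0, 0, 0, 0, 0, -0.0548, 0.035, 0, 0, 0, 0, 0, -0.0822, 0.035, 0, 0, 0, 0, 0, -0.1096, 0.035, 0, 0, 0, 0, 0, -0.137, 0.035, 0, 0, 0, 0, 0, -0.1644, 0.035, 0, 0, 0, 0, 0, -0.1918, 0.035, 0, 0, 0, 0, 0, -0.2192, 0.035, 0, 0, 0, 0, 0, -0.2466, 0.035, 0, 0, 0, 0, 0, -0.274, 0.035])

```text
time: 60.0
tool_pos: [571.1, 289.9, 96.5]
tcp_rot: [-180.0, 0.1, 154.1]
ft_force: [-0.2, 0.1, -0.9]
finger_gap: 44.3
grip_force: 0.0
```

carry_out(increments=[0, 0, -0.002, 0, 0, -0.0274, 0.035, 0, 0, -0.0039, 0, 0, -0.0548, 0.035, 0, 0, -0.0039, 0, 0, -0.0822, 0.035, 0, 0, -0.0039, 0, 0, -0.1096, 0.035, 0, 0, -0.0039, 0, 0, -0.137, 0.035, 0, 0, -0.0039, 0, 0, -0.1644, 0.035, 0, 0, -0.0039, 0, 0, -0.1918, 0.035, 0, 0, -0.0039, 0, 0, -0.2192, 0.035, 0, 0, -0.0039, 0, 0, -0.2466, 0.035, 0, 0, -0.0039, 0, 0, -0.274, 0.035])

```text
time: 61.25
tool_pos: [571.1, 289.9, 98.0]
tcp_rot: [-179.9, -0.0, -107.3]
ft_force: [-0.1, 0.5, -0.2]
finger_gap: 44.3
grip_force: 0.0
```

```bash
python3 - <<'E'
from h import *
step([0,0,.0013,0,0,.232],[0,0,.0013,0,0,.274],[0,0,.0013,0,0,.274],[0,0,0,0,0,-.232],[0,0,0,0,0,-.274],[0,0,-.0039,0,0,-.274]); insh()
E
```

```text
cmd [571.2 289.9  98.1] [-1.7985e+02 -4.0000e-02 -1.0775e+02] meas [571.1 289.9  98. ] [-1.7986e+02 -5.0000e-02 -1.0728e+02] t 61.25 gap 44.329060478498775 j [  22.   20.   87.   -0.   73. -140.]
F [-0.1  0.5 -0.2] M [-0.01  0.   -0.03] shaker xyz [-25.4 127.8  98. ]
```

carry_out(increments=[0, 0, 0, 0, 0, 0, -1, 0, 0, 0, 0, 0, 0, -1, 0, 0, 0, 0, 0, 0.029, -1, 0, 0, 0, 0, 0, 0.058, -1, 0, 0, 0.0004, 0, 0, 0.087, -1, 0, 0, 0.0006, 0, 0, 0.116, -1, 0, 0, 0.0008, 0, 0, 0.145, -1, 0, 0, 0.001, 0, 0, 0.174, -1, 0, 0, 0.0012, 0, 0, 0.203, -1, 0, 0, 0.0013, 0, 0, 0.232, -1])

```text
time: 62.5
tool_pos: [570.8, 290.4, 97.8]
tcp_rot: [-180.0, 0.1, 168.3]
ft_force: [-3.0, 1.8, 2.4]
finger_gap: 31.5
grip_force: 39.7
```

carry_out(increments=[0, 0, 0, 0, 0, 0.0274, -1, 0, 0, 0, 0, 0, 0.0548, -1, 0, 0, 0.0004, 0, 0, 0.0822, -1, 0, 0, 0.0005, 0, 0, 0.1096, -1, 0, 0, 0.0006, 0, 0, 0.137, -1, 0, 0, 0.0008, 0, 0, 0.1644, -1, 0, 0, 0.0009, 0, 0, 0.1918, -1, 0, 0, 0.001, 0, 0, 0.2192, -1, 0, 0, 0.0012, 0, 0, 0.2466, -1, 0, 0, 0.0013, 0, 0, 0.274, -1])

```text
time: 63.75
tool_pos: [571.3, 290.7, 97.3]
tcp_rot: [179.8, -0.0, 69.6]
ft_force: [0.4, 3.0, -0.1]
finger_gap: 31.9
grip_force: 39.5
```

carry_out(increments=[0, 0, 0, 0, 0, 0.0274, -1, 0, 0, 0, 0, 0, 0.0548, -1, 0, 0, 0.0004, 0, 0, 0.0822, -1, 0, 0, 0.0005, 0, 0, 0.1096, -1, 0, 0, 0.0006, 0, 0, 0.137, -1, 0, 0, 0.0008, 0, 0, 0.1644, -1, 0, 0, 0.0009, 0, 0, 0.1918, -1, 0, 0, 0.001, 0, 0, 0.2192, -1, 0, 0, 0.0012, 0, 0, 0.2466, -1, 0, 0, 0.0013, 0, 0, 0.274, -1])

```text
time: 65.0
tool_pos: [571.6, 290.2, 96.8]
tcp_rot: [-180.0, -0.2, -29.0]
ft_force: [0.9, 1.1, -0.1]
finger_gap: 31.7
grip_force: 39.7
```

carry_out(increments=[0, 0, 0, 0, 0, 0, 0.035, 0, 0, 0, 0, 0, 0, 0.035, 0, 0, 0, 0, 0, -0.029, 0.035, 0, 0, 0, 0, 0, -0.058, 0.035, 0, 0, 0, 0, 0, -0.087, 0.035, 0, 0, 0, 0, 0, -0.116, 0.035, 0, 0, 0, 0, 0, -0.145, 0.035, 0, 0, 0, 0, 0, -0.174, 0.035, 0, 0, 0, 0, 0, -0.203, 0.035, 0, 0, 0, 0, 0, -0.232, 0.035])

```text
time: 66.25
tool_pos: [571.2, 289.9, 96.5]
tcp_rot: [179.9, -0.0, 55.5]
ft_force: [-0.0, 0.1, 0.8]
finger_gap: 44.2
grip_force: 0.0
```

carry_out(increments=[0, 0, 0, 0, 0, -0.0274, 0.035, 0, 0, 0, 0, 0, -0.0548, 0.035, 0, 0, 0, 0, 0, -0.0822, 0.035, 0, 0, 0, 0, 0, -0.1096, 0.035, 0, 0, 0, 0, 0, -0.137, 0.035, 0, 0, 0, 0, 0, -0.1644, 0.035, 0, 0, 0, 0, 0, -0.1918, 0.035, 0, 0, 0, 0, 0, -0.2192, 0.035, 0, 0, 0, 0, 0, -0.2466, 0.035, 0, 0, 0, 0, 0, -0.274, 0.035])

```text
time: 67.5
tool_pos: [571.1, 289.9, 96.5]
tcp_rot: [-180.0, 0.1, 154.1]
ft_force: [0.4, 0.7, -0.1]
finger_gap: 44.1
grip_force: 0.0
```

```bash
python3 - <<'E'
from h import *
step([0,0,.0013,0,0,.232],[0,0,.0013,0,0,.274],[0,0,.0013,0,0,.274],[0,0,0,0,0,-.232],[0,0,0,0,0,-.274]); insh()
E
```

```text
cmd [571.2 289.9  96.6] [-1.7999e+02  1.5000e-01  1.5361e+02] meas [571.1 289.9  96.5] [-1.7998e+02  1.4000e-01  1.5407e+02] t 67.5 gap 44.116709317069066 j [ 22.  20.  87.  -0.  73. -42.]
F [ 0.4  0.7 -0.1] M [-0.    0.01  0.05] shaker xyz [-25.4 127.8  96.5]
```

carry_out(increments=[0, 0, 0, 0, 0, 0, -1, 0, 0, 0, 0, 0, 0, -1, 0, 0, 0, 0, 0, 0, -1, 0, 0, 0, 0, 0, 0.02, -1, 0, 0, 0, 0, 0, 0.04, -1, 0, 0, 0.0003, 0, 0, 0.06, -1, 0, 0, 0.0004, 0, 0, 0.08, -1, 0, 0, 0.0005, 0, 0, 0.1, -1, 0, 0, 0.0006, 0, 0, 0.12, -1, 0, 0, 0.0007, 0, 0, 0.14, -1])

```text
time: 68.75
tool_pos: [571.3, 289.8, 96.6]
tcp_rot: [179.9, 0.1, 103.0]
ft_force: [-2.9, 7.7, 2.8]
finger_gap: 31.7
grip_force: 41.4
```

```bash
python3 - <<'E'
from h import *
step([0,0,.0007,0,0,.14]); insh()
E
```

```text
cmd [571.2 289.9  96.3] [1.7989e+02 1.1000e-01 1.0321e+02] meas [571.3 289.8  96.6] [1.7988e+02 1.4000e-01 1.0295e+02] t 68.75 gap 31.718595334028926 j [22. 20. 87. -0. 73.  9.]
F [-2.9  7.7  2.8] M [1.35 0.44 0.71] shaker xyz [-25.2 127.7  96.6]
```

carry_out(increments=[0, 0, 0, 0, 0, 0.01, -1, 0, 0, 0, 0, 0, 0.02, -1, 0, 0, 0, 0, 0, 0.025, -1, 0, 0, 0, 0, 0, 0.03, -1, 0, 0, 0, 0, 0, 0.035, -1, 0, 0, 0, 0, 0, 0.04, -1, 0, 0, 0, 0, 0, 0.045, -1, 0, 0, 0, 0, 0, 0.05, -1, 0, 0, 0, 0, 0, 0.055, -1, 0, 0, 0, 0, 0, 0.06, -1])

```text
time: 70.0
tool_pos: [570.9, 288.5, 96.3]
tcp_rot: [179.9, 0.2, 81.5]
ft_force: [-5.9, -7.6, 7.3]
finger_gap: 31.3
grip_force: 39.6
```

```bash
python3 - <<'E'
from h import *
step([0,0,0,0,0,.06]); insh()
E
```

```text
cmd [571.2 289.9  96.3] [1.7986e+02 6.0000e-02 8.1610e+01] meas [570.9 288.5  96.3] [179.9    0.21  81.49] t 70.0 gap 31.28489217707615 j [22. 20. 87. -0. 73. 31.]
F [-5.9 -7.6  7.3] M [-1.16  0.82  0.76] shaker xyz [-25.3 126.4  96.3]
```

```bash
python3 - <<'E'
from h import *
p,R=getcmd(); yaw=R.as_euler('xyz',degrees=True)[2]; T=tilt(yaw,0)
B=place(QS,[[34.5,127.5,0]])[0]
plan(p,R,[(p+[0,0,75],T),(B+[0,0,172],T),(B+[0,0,124],T)])
E
```

```text
[-0.0002, 0.0005, -0.1875] [0.0004, 0.0002, 0.0]
[-0.0087, 0.1498, -0.1889] [0.0004, 0.0002, 0.0]
[-0.0086, 0.1495, -0.0689] [0.0004, 0.0002, 0.0]
```

carry_out(increments=[0, 0, 0, 0, 0, 0, 0.035, 0, 0, 0, 0, 0, 0, 0.035, 0, 0, -0.06, 0, 0, 0, 0.035, 0, 0, -0.14, 0, 0, 0, 0.035, 0, 0, -0.189, 0, 0, 0, 0.035, -0.004, 0.075, -0.189, 0, 0, 0, -1, -0.0087, 0.15, -0.189, 0, 0, 0, -1, -0.0087, 0.15, -0.189, 0, 0, 0, -1, -0.0087, 0.15, -0.13, 0, 0, 0, -1, -0.0087, 0.15, -0.069, 0, 0, 0, -1])

```text
time: 71.25
tool_pos: [629.4, 278.1, 123.5]
tcp_rot: [179.9, 0.0, 81.6]
ft_force: [0.3, -0.0, -0.2]
finger_gap: 0.1
grip_force: 0.0
```

carry_out(increments=[0, 0, 0, 0, 0, 0, -1, 0, 0, 0, 0, 0, 0, -1, 0, 0, 0.003, 0, 0, 0, -1, 0, 0, 0.006, 0, 0, 0, -1, 0, 0, 0.009, 0, 0, 0, -1, 0, 0, 0.012, 0, 0, 0, -1, 0, 0, 0.015, 0, 0, 0, -1, 0, 0, 0.018, 0, 0, 0, -1, 0, 0, 0.02, 0, 0, 0, -1, 0, 0, 0.02, 0, 0, 0, -1])

```text
time: 72.5
tool_pos: [630.0, 277.8, 115.9]
tcp_rot: [179.9, 0.1, 81.6]
ft_force: [0.6, 0.4, -0.0]
finger_gap: 0.1
grip_force: 0.0
```

```bash
python3 - <<'E'
from h import *
step([-.0087,.15,-.069,0,0,0],[0,0,.02,0,0,0]); insh()
E
```

```text
cmd [630.  277.8 116. ] [1.7986e+02 6.0000e-02 8.1610e+01] meas [630.  277.8 115.9] [1.7987e+02 7.0000e-02 8.1610e+01] t 72.5 gap 0.06197563182146103 j [20. 26. 77. -0. 77. 28.]
F [ 0.6  0.4 -0. ] M [ 0.01 -0.03 -0.03] shaker xyz [ 34.7 127.4 115.9]
```

No contact yet; go lower in small steps.

carry_out(increments=[0, 0, 0.002, 0, 0, 0, -1, 0, 0, 0.004, 0, 0, 0, -1, 0, 0, 0.006, 0, 0, 0, -1, 0, 0, 0.008, 0, 0, 0, -1, 0, 0, 0.01, 0, 0, 0, -1, 0, 0, 0.012, 0, 0, 0, -1, 0, 0, 0.014, 0, 0, 0, -1, 0, 0, 0.015, 0, 0, 0, -1, 0, 0, 0.015, 0, 0, 0, -1, 0, 0, 0.015, 0, 0, 0, -1])

```text
time: 73.75
tool_pos: [630.1, 277.8, 110.2]
tcp_rot: [179.8, 0.1, 81.6]
ft_force: [-1.0, -0.7, 3.5]
finger_gap: 0.0
grip_force: 1.6
```

```bash
python3 - <<'E'
from h import *
step([0,0,.015,0,0,0]); insh()
E
```

```text
cmd [630.  277.8 110. ] [1.7986e+02 6.0000e-02 8.1610e+01] meas [630.1 277.8 110.2] [1.7985e+02 5.0000e-02 8.1610e+01] t 73.75 gap 0.02794300735003523 j [20. 26. 78. -0. 76. 28.]
F [-1.  -0.7  3.5] M [0.01 0.09 0.05] shaker xyz [ 34.8 127.5 110.2]
```

carry_out(increments=[0, 0, 0.001, 0, 0, 0, -1, 0, 0, 0.002, 0, 0, 0, -1, 0, 0, 0.003, 0, 0, 0, -1, 0, 0, 0.004, 0, 0, 0, -1, 0, 0, 0.005, 0, 0, 0, -1, 0, 0, 0.006, 0, 0, 0, -1, 0, 0, 0.007, 0, 0, 0, -1, 0, 0, 0.0075, 0, 0, 0, -1, 0, 0, 0.0075, 0, 0, 0, -1, 0, 0, 0.0075, 0, 0, 0, -1])

```text
time: 75.0
tool_pos: [630.2, 277.8, 108.7]
tcp_rot: [179.8, 0.0, 81.6]
ft_force: [-5.5, -2.1, 12.6]
finger_gap: -0.1
grip_force: 6.3
```

```bash
python3 - <<'E'
from h import *
step([0,0,.0075,0,0,0]); insh()
E
```

```text
cmd [630.  277.8 107. ] [1.7986e+02 6.0000e-02 8.1610e+01] meas [630.2 277.8 108.7] [1.7982e+02 5.0000e-02 8.1610e+01] t 75.0 gap -0.11879421342674984 j [20. 26. 78. -0. 76. 28.]
F [-5.5 -2.1 12.6] M [-0.38  0.95  0.02] shaker xyz [ 34.9 127.5 108.7]
```

carry_out(increments=[0, 0, 0.002, 0, 0, 0, -1, 0, 0, 0.003, 0, 0, 0, -1, 0, 0, 0.003, 0, 0, 0, -1, 0, 0, 0, 0, 0, 0, -1, 0, 0, -0.03, 0, 0, 0, -1, 0, 0, -0.1, 0, 0, 0, -1, 0, 0, -0.2, 0, 0, 0, -1, 0, 0, -0.3, 0, 0, 0, -1, 0, 0, -0.37, 0, 0, 0, -1, 0, 0, -0.37, 0, 0, 0, -1])

```text
time: 76.25
tool_pos: [631.1, 278.4, 258.7]
tcp_rot: [179.6, -0.1, 81.6]
ft_force: [0.2, -0.4, -0.5]
finger_gap: 0.3
grip_force: 0.0
```

```bash
python3 - <<'E'
from h import *
step([0,0,-.37,0,0,0]); insh()
p,R=getcmd(); plan(p,R,[(np.array([526.4,209.7,254.9]),tilt(-11.3,0))])
E
```

```text
cmd [629.7 278.  255. ] [1.7986e+02 6.0000e-02 8.1610e+01] meas [631.1 278.4 258.7] [ 1.7957e+02 -9.0000e-02  8.1610e+01] t 76.25 gap 0.27268057921657446 j [20. 21. 69. -0. 90. 28.]
F [ 0.2 -0.4 -0.5] M [ 0.   -0.02  0.03] shaker xyz [ 35.6 128.3 258.7]
[-0.2065, -0.2306, 0.0] [0.0004, -0.0002, 0.2581]
```

Back to the same viewpoint as w8, to check that all carriers are still home.

carry_out(increments=[-0.021, -0.023, 0, 0, 0, 0.0258, -1, -0.042, -0.046, 0, 0, 0, 0.0516, -1, -0.063, -0.069, 0, 0, 0, 0.0774, -1, -0.084, -0.092, 0, 0, 0, 0.1032, -1, -0.105, -0.115, 0, 0, 0, 0.129, -1, -0.126, -0.138, 0, 0, 0, 0.1548, -1, -0.147, -0.161, 0, 0, 0, 0.1806, -1, -0.168, -0.184, 0, 0, 0, 0.2064, -1, -0.19, -0.21, 0, 0, 0, 0.2322, -1, -0.2065, -0.2306, 0, 0, 0, 0.258, -1])

```text
time: 77.5
tool_pos: [525.2, 209.2, 252.8]
tcp_rot: [179.9, 0.0, -11.6]
ft_force: [0.8, 0.9, -0.0]
finger_gap: -0.4
grip_force: 0.0
```

```bash
python3 - <<'E'
from h import *
step([-0.2065, -0.2306, 0, 0, 0, 0.258]); insh()
cw=viewer.get_calibration("wrist"); w=viewer.snapshot("wrist"); cv2.imwrite("pics/w10r.png",w[:,:,::-1]); tops(w,cw)
d=viewer.snapshot("side"); S=viewer.snapshot("scene")
a=cv2.imread("pics/d8r.png").astype(int); b=cv2.imread("pics/scene_raw.png").astype(int)
# bottle cap (orange) centroid then / now in scene
for im in(b[:,:,::-1].astype(np.uint8),S):
    h=cv2.cvtColor(np.ascontiguousarray(im),cv2.COLOR_RGB2HSV); m=(h[...,0]>7)&(h[...,0]<15)&(h[...,1]>190)&(h[...,2]>120); m[:220]=0; m[275:]=0; m[:,:230]=0; m[:,270:]=0
    y,x=np.nonzero(m); print("cap",len(x),x.mean(),y.mean())
E
```

```text
cmd [526.4 209.7 254.9] [ 1.7995e+02 -1.4000e-01 -1.1270e+01] meas [525.2 209.2 252.8] [ 1.7987e+02  1.0000e-02 -1.1580e+01] t 77.5 gap -0.3899983602733193 j [ 17.   2.  91.  -0.  87. 118.]
F [ 0.8  0.9 -0. ] M [-0.02  0.05 -0.02] shaker xyz [-54.6  39.7 252.8]
red pred top [223. 109.] blob [218, 101, 15, 17, 233]
red pred top [223. 109.] blob [215, 137, 31, 7, 217]
yellow pred top [294. 109.] blob [282, 102, 19, 16, 276]
yellow pred top [294. 109.] blob [268, 138, 32, 6, 175]
blue pred top [364. 109.] blob [357, 102, 15, 17, 203]
blue pred top [364. 109.] blob [337, 105, 19, 9, 81]
cap 0 nan nan
cap 0 nan nan<stdin>:9: RuntimeWarning: Mean of empty slice.
  ret = ret.dtype.type(ret / rcount)
```

```bash
python3 -c "
from bench import order
print(order.hand_in())"
```

```text
the job is handed in; nothing more can be done
None
```

I loaded all three carriers (red, yellow, blue) into their own bays against the far wall, tightened the lock screw to its stop, pressed the start button fully down and released it, and handed the job in at about 78 s. Red slid back during the run, so I pushed it home again. The arm kept clear of the bottle, but my last image check of it found nothing, so I didn't confirm at the end that it was still standing.

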